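# Load a kiln shelf: pots on stilts, lid on the jar

### The arm

A 6-joint arm with a two-finger parallel gripper is mounted at the origin on the work surface. World frame = base frame: x ahead of the robot, y to its left, z up, the work surface at z = 0. Lengths are in m, angles in rad, forces in N, time in s.
With the tool pointing down it reaches from about 0.35 to 0.775 m from the base axis. Payload 5.5 kg.
Tool frame: the origin (TCP) lies midway between the tips of the shut fingers; the grasp point (between the pads) lies 19 mm behind it; z points along the fingers, y is the line along which they close (so a half turn about z gives the same grasp; the last joint's range is limited). The gripper opens to 85 mm and grips with 20 to 120 N. Pads are 22 mm wide; open, the fingers measure 114 mm over their backs; the gripper's body (76 mm by 85 mm) begins 54 mm behind the grasp point. The pads swing forward as they close: fully open they stand 13 mm farther back than shut.
Start: joints at [-1.27, 0.313, 0.046, 1.304, 0, 1.431], TCP at [0.245, -0.52, 0.194] pointing down, gripper open.
Joint ranges: [-2.76, 2.76], [-0.86, 1.69], [-1.03, 1.26], [-2.2, 2.34], [-1.47, 1.5], [-3.14, 3.14]. Speed limits (rad/s): [2.57, 2.57, 3.14, 3.14, 3.14, 3.14].

### API

Orientations are given as a unit quaternion [w, x, y, z].
In Python, from workcell import env gives the robot as it stands.
- The arm moves only by the tool move_arm, never from a script. Its argument "targets" is a list of rows, each a list of 3 entries, a list of its own where there are three numbers: the shift along the tool's x, y, z in mm, then the turn, a rotation vector about the tool's x, y, z in units of 10 degrees (1.0 is 10 degrees), then the closure, from -1 (fully open) to 1 (shut). In form: [[[dx, dy, dz], [ax, ay, az], gripper], ...]. A call has 1 to 5 rows; each row is the pose to reach, as a shift and turn from the pose commanded when the call began, along the tool's axes at that moment; what a row does not reach only later rows make up. A row lasts 1/8 s, in which the tool goes at most 62.5 mm and 10.7 degrees, less where a joint would pass 70% of its speed; a pose out of reach is approached as far as the arm can. A call with a gripper value outside its range is refused whole. The fingers move at their own pace and stop on an object; "squeeze" is the grip in N (left out, the last holds). Time passes only in rows, so rows that repeat a pose let the fingers close. It gives the time, the measured TCP pose, the force, the opening and the grip force at its end, in the units of the state.
- env.get_state(): the state, without advancing time (a new reading comes with each control period).
- env.read_camera(name): name is "side" or "top" or "wrist"; returns a dict with "pixels" (400x640x3 uint8, red, green, blue), "fovy" (degrees; the focal length in pixels is half the picture's height over the tangent of half this angle, whatever the lens; pixels are square), "cx", "cy" (the principal point, pixels), "extrinsics" (4x4, takes a point from world to camera coordinates); the wrist camera has in their place "mount" (4x4, takes a point from camera to tool coordinates, whose origin is the TCP and whose axes are the flange's). Camera axes: x right, y up, looking along -z (the intrinsics and any distortion apply to the point x, -y, -z); pixel columns grow to the right and rows downward; lengths in m; the calibration is good to about 2 mm. A picture is of the moment at which its call begins: read the wrist's pose just before it. There is no depth.
- env.hand_in(): hands the job in; it is judged then, once.
Trained networks look in a picture, given as the dict that the camera call returned (one of the last four; its "shot" number tells which), for a name from the list of things; names that differ only in an ending like _2 or _b are one class to them, and where a whole thing is asked for, a point or a joint stands for the part that bears it (a point fixed in the world has none). Each returns a list of dicts, best first, with "confidence" (0 to 1); they miss things now and then, are a little off and sometimes report something else, mostly with a low value. They report only what shows in the picture. A call takes as long as a camera call. They do not tell look-alikes from the thing itself.
- env.spot_in(thing, picture): "centre" ([x, y, z] in m, in world coordinates, good to about 4 mm: the middle of the surface that is visible of it).
- env.regions_of(thing, picture): "mask" (400x640 bool, what is visible of it).
- env.landmark_of(thing, picture): "centre" ([x, y, z] in m, in world coordinates, good to about 4 mm: a listed point, or the origin of a listed thing).
The state is a dict: "clock": time; "joint_pos": joint angles; "qvel": joint speeds; "tau": joint torques, N m; "tcp_pos": TCP position; "orientation": TCP orientation; "wrist_force": force on the tool from outside, world axes, zero at the start; "ft_torque": the same for the moment, N m; "finger_gap": finger opening in m; "grip_force": force on a finger pad.
Only numpy, scipy, OpenCV 4.12 (cv2) and the standard library are available. Lean on these libraries where they do the work, as an engineer would, in place of code of your own. Each camera call takes 0.05 s, during which the arm holds its last target. There are 200 camera calls.

### The job

Load this kiln shelf for the glaze firing: on the half where the test tile stands, the large stilt with the jar centred on its points and the lid seated on the jar; on the half where the cone pack stands, the small stilt with the cup centred on its points. Both pots stand wholly over the shelf, upright, at least a finger's breadth from each other and touching neither the tile nor the cones; set everything down gently, and leave the cone pack, test tile, paint pot and brush as they are.

Things in the scene. Friction and masses are not known exactly. Their poses are not given: they have to be found in the camera images.
- kiln_shelf: Flat buff kiln shelf with a pale wash on top, lying fixed on the paper: 190 mm along x, 280 mm along y, 15 mm thick. Origin at the centre of its underside, top face 15 mm above it. x points away from the robot (turned up to 0.3 rad), y along its length, to the robot's left. One half is +y, the other -y; cone pack and test tile stand one on each, about 65 mm to +x and 95 mm to either side of the middle.
- cone_pack: Clay bar 22 x 70 x 12 mm with three slender pale cones standing in a row, 62 mm high in all, standing loose on the kiln shelf at its far edge, its length along the shelf's y. Not to be disturbed. Origin at the centre of its underside, z up.
- test_tile: Small standing test tile of red-brown clay, its top dipped in lavender glaze: foot 36 x 36 mm, upright slab 36 mm wide and 6 mm thick, 60 mm high in all, standing loose on the kiln shelf at its far edge. Not to be disturbed. Origin at the centre of its underside, z up.
- stilt_large: Large stilt: flat three-armed star of cream ceramic. Arms 29 mm long from the centre, 8 mm wide, 8 mm thick (4 to 12 mm above its underside), each with a foot below and a point above 24 mm out; points' tops 20 mm above the underside. Origin at the star's centre, at the underside of the feet; arms along x and at 120 and 240 degrees about z (up). Pinch an arm across its width about 16 mm out from the centre.
- stilt_small: Small stilt, a smaller star of the same form: arms 19 mm long, 8 mm wide, 8 mm thick (4 to 12 mm above its underside), points 15 mm out, their tops 20 mm above the underside. Origin at the star's centre, at the underside of the feet; arms along x and at 120 and 240 degrees about z (up). Pinch an arm across its width about 13 mm out from the centre.
- jar: The larger of two straight-sided open pots: jar with a dry, unfired lavender glaze coat: 66 mm outer diameter, 68 mm high, wall 5 mm, flat base 64 mm across. Stands upright; origin at the centre of its underside, z up. Goes on the points of the large stilt.
- lid: The jar's lid, lavender: disc 67 mm across, knob 22 mm in diameter above it, and below it a rim 46 mm across and 7 mm deep that drops into the jar's mouth (56 mm wide). Lies right way up on that rim; origin at the centre of the rim's underside, z up: disc from 7 to 14 mm, knob from 14 to 38.5 mm above it. Seated on the jar, its origin is 61 mm above the jar's origin.
- cup: The smaller pot: cup without handle, open and straight-sided, with a dry, unfired lavender glaze coat: 50 mm outer diameter, 46 mm high, wall 4 mm, flat base 48 mm across. Stands upright; origin at the centre of its underside, z up. Goes on the points of the small stilt.
- paint_pot: Bystander: closed pot of blue paint with a white cap, 59 mm across, 61 mm high, standing among the loose things. Not to be disturbed. Origin at the centre of its underside, z up.
- brush: Bystander: paint brush about 183 mm long and 16 mm wide, lying flat beyond the loose things. Not to be disturbed. Origin on the paper below the middle of the brush; its length along its x.
Things that resemble listed ones, but are neither listed nor needed, are in the scene too. What is shaped like the cup but yellow is not meant.

How it is judged:
At the end, for the whole second after the job is handed in: Stilts flat on the shelf; jar upright on the large stilt (within 9 mm), cup on the small (8 mm), lid seated on the jar (8 mm); jar on the tile's half, cup on the cones' half, each 20 mm or more past the middle, wholly over the shelf, 10 mm apart, touching neither tile nor cones; at rest (z of stilt_large in the frame of kiln_shelf between 0.012 and 0.018 m and angle between each of stilt_large, stilt_small, lid's own z axis and vertical below 0.08 rad and z of stilt_small in the frame of kiln_shelf between 0.012 and 0.018 m and horizontal distance between jar and stilt_large below 0.009 m and z of jar in the frame of stilt_large between 0.017 and 0.023 m and angle between each of jar, cup's own z axis and vertical below 0.06 rad and horizontal distance between cup and stilt_small below 0.008 m and z of cup in the frame of stilt_small between 0.017 and 0.023 m and horizontal distance between lid and jar below 0.008 m and z of lid in the frame of jar between 0.058 and 0.064 m and x of jar in the frame of kiln_shelf between -0.066 and 0.066 m and y of jar in the frame of kiln_shelf between -0.111 and 0.111 m and x of cup in the frame of kiln_shelf between -0.074 and 0.074 m and y of cup in the frame of kiln_shelf between -0.119 and 0.119 m and horizontal distance between jar and cup above 0.068 m and contact force between each of jar, cup and test_tile below 0.02 N and contact force between each of jar, cup and cone_pack below 0.02 N and ((y of each of test_tile, jar in the frame of kiln_shelf above 0.02 m and y of each of cone_pack, cup in the frame of kiln_shelf below -0.02 m) or (y of each of test_tile, jar in the frame of kiln_shelf below -0.02 m and y of each of cone_pack, cup in the frame of kiln_shelf above 0.02 m)) and linear speed of each of jar, lid, cup, stilt_large, stilt_small below 0.02 m/s).
It fails at once if the cone pack, test tile, paint pot or brush is shifted by more than 12 mm, or knocked over (distance of any of cone_pack, test_tile, paint_pot, brush from where it was at the start of the episode above 0.012 m or angle between any of cone_pack, test_tile, paint_pot's own z axis and vertical above 0.5 rad).
It fails at once if a pot or the lid is banged down (more than 45 N of contact) (contact force between jar and stilt_large above 45 N or contact force between cup and stilt_small above 45 N or contact force between lid and jar above 45 N).
It fails at once if a pot, the lid or a stilt is let fall (it moves faster than 0.5 m/s, as after a drop of 13 mm, out of the gripper's hold) ((contact force between the fingers and jar below 0.5 N and linear speed of jar above 0.5 m/s) or (contact force between the fingers and lid below 0.5 N and linear speed of lid above 0.5 m/s) or (contact force between the fingers and cup below 0.5 N and linear speed of cup above 0.5 m/s) or (contact force between the fingers and stilt_large below 0.5 N and linear speed of stilt_large above 0.5 m/s) or (contact force between the fingers and stilt_small below 0.5 N and linear speed of stilt_small above 0.5 m/s)).
It also fails if it takes over 134 s, if anything falls off the work surface, if the arm or the gripper's body presses on something with over 40 N, if the wrist force passes 120 N, or if a joint passes its speed limit or range.

## Working session

There is one attempt and no reset: what is moved stays moved. The work goes in short steps, Python scripts to look and compute and a tool call to move; the robot and the scene stay as the last step left them, time stands still between calls to the robot, and variables do not carry over. Pictures are saved under pics/ and viewed, at most 14 in all, crops included, and the job is handed in when it is done.

Besides the shell and the picture viewer there is one more tool, called after "Request:" by a JSON object that holds its "api" and its "payload", one argument or row to a line. move_arm: Moves the arm, as the interface text tells. Its arguments: {"type":"object","properties":{"targets":{"type":"array","items":{"type":"array"}},"squeeze":{"type":"number"}},"required":["targets"]}

```bash
mkdir -p pics; ls; cat > h.py <<'E'
import numpy as np, cv2
from workcell import env
def shot(n,f=None):
    p=env.read_camera(n)
    if f: cv2.imwrite('pics/'+f,cv2.cvtColor(p['pixels'],cv2.COLOR_RGB2BGR))
    return p
E
python3 - <<'E'
from h import *
a=shot('top','t0.png');b=shot('side','s0.png')
for n,p in(('top',a),('side',b)):
    print(n,p['fovy'],p['cx'],p['cy'],[k for k in p]);print(np.round(p['extrinsics'],3).tolist())
    for t in 'kiln_shelf cone_pack test_tile stilt_large stilt_small jar lid cup paint_pot brush'.split():
        print(t,[(np.round(d['centre'],3).tolist(),round(d['confidence'],2)) for d in env.landmark_of(t,p)])
print(env.get_state())
E
```

```text
pics
top 49.323236533962785 321.17642152224886 201.9992035045486 ['pixels', 'fovy', 'cx', 'cy', 'extrinsics', 'shot']
[[-0.043, -0.999, 0.004, -0.016], [0.976, -0.041, 0.216, -0.58], [-0.215, 0.013, 0.976, -0.88], [0.0, 0.0, 0.0, 1.0]]
kiln_shelf [([0.56, 0.185, 0.002], 0.92)]
cone_pack [([0.641, 0.274, 0.018], 0.55)]
test_tile [([0.615, 0.089, 0.013], 0.72)]
stilt_large [([0.438, -0.242, 0.001], 0.67), ([0.617, 0.089, 0.014], 0.33)]
stilt_small [([0.578, -0.393, -0.002], 0.62)]
jar [([0.433, -0.102, 0.002], 0.93)]
lid [([0.579, -0.242, 0.001], 0.86)]
cup [([0.706, -0.005, 0.0], 0.71), ([0.566, -0.109, 0.0], 0.68), ([0.62, 0.092, 0.013], 0.22)]
paint_pot [([0.441, -0.384, 0.003], 0.87)]
brush [([0.727, -0.22, 0.006], 0.74)]
side 46.35867653500332 316.4741511465263 192.4882384960694 ['pixels', 'fovy', 'cx', 'cy', 'extrinsics', 'shot']
[[-0.964, -0.268, 0.009, 0.536], [0.153, -0.525, 0.837, -0.132], [-0.219, 0.808, 0.547, -1.176], [0.0, 0.0, 0.0, 1.0]]
kiln_shelf [([0.564, 0.186, -0.004], 0.86)]
cone_pack [([0.636, 0.276, 0.014], 0.73)]
test_tile [([0.617, 0.092, 0.012], 0.69)]
stilt_l
[... 313 characters left out ...]
'clock': 1.1, 'joint_pos': array([-1.26960204e+00,  3.13177674e-01,  4.60931875e-02,  1.30361847e+00,
       -2.77331880e-05,  1.43116684e+00]), 'qvel': array([-0.0015184 ,  0.00064019, -0.00086237, -0.00081219,  0.0026091 ,
       -0.00164455]), 'tau': array([-1.64987205e-04, -4.80479944e+01,  2.98816592e+01,  3.62168994e-04,
       -2.46719246e-04,  2.43033220e-06]), 'tcp_pos': array([ 0.24532052, -0.52007602,  0.1944331 ]), 'orientation': array([ 4.76516950e-05,  9.75807479e-01,  2.18631564e-01, -1.00541487e-05]), 'wrist_force': array([ 0.20765417, -0.27800406,  0.22718633]), 'ft_torque': array([-0.01971206, -0.02652827, -0.03691828]), 'grip_force': 0.0, 'finger_gap': 0.08505060451460604}
```

View pics/t0.png

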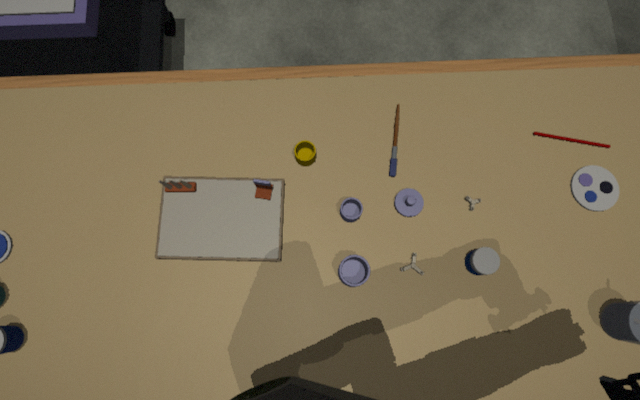

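View pics/s0.png

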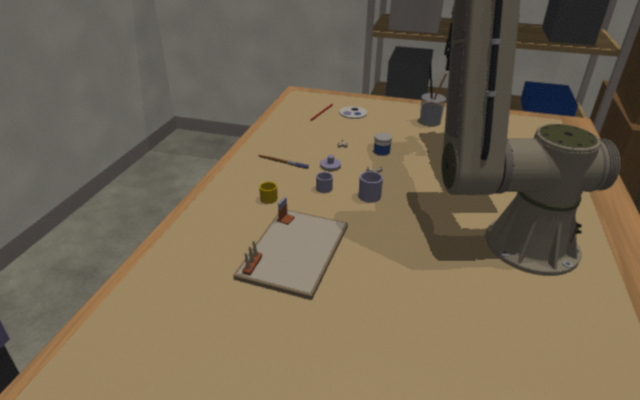

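The top view shows the shelf spanning columns 160–285 and rows 177–261, with the cones at (180,186) and the tile at (263,190). The lavender cup is at (350,209), jar (353,271), lid (408,202), large stilt (412,264) and small stilt (472,202). The yellow cup at (305,152) is the decoy, and the side view agrees with all of this.

```bash
cat >> h.py <<'E'
from scipy.spatial.transform import Rotation as R
from scipy.optimize import minimize
def cam(p,st=None):
    """world->camera 4x4"""
    if 'extrinsics' in p: return np.array(p['extrinsics'])
    T=np.eye(4);T[:3,:3]=R.from_quat(np.roll(st['orientation'],-1)).as_matrix();T[:3,3]=st['tcp_pos']
    return np.linalg.inv(T@np.array(p['mount']))
def proj(P,p,E):
    f=200/np.tan(np.radians(p['fovy'])/2)
    q=np.asarray(P)@E[:3,:3].T+E[:3,3]
    return np.c_[p['cx']+f*q[:,0]/-q[:,2],p['cy']-f*q[:,1]/-q[:,2]]
def box(x0,x1,y0,y1,z0,z1): return np.array([[x,y,z] for x in(x0,x1) for y in(y0,y1) for z in(z0,z1)])/1e3
def cyl(r,z0,z1):
    a=np.linspace(0,2*np.pi,32,0);return np.array([[r*np.cos(t),r*np.sin(t),z] for z in(z0,z1) for t in a])/1e3
def star(L,q):
    o=[]
    for k in range(3):
        M=R.from_euler('z',120*k,degrees=True).as_matrix()
        for b in(box(0,L,-4,4,4,12),box(q-3,q+3,-3,3,0,4),box(q-1.5,q+1.5,-1.5,1.5,12,20)): o.append(b@M.T)
    return o
MOD=dict(stilt_large=star(29,24),stilt_small=star(19,15),jar=[cyl(33,0,68)],cup=[cyl(25,0,46)],
 lid=[cyl(23,0,7),cyl(33.5,7,14),cyl(11,14,38.5)],kiln_shelf=[box(-95,95,-140,140,0,15)],
 test_tile=[box(-18,18,-18,18,0,8)],cone_pack=[box(-11,11,-35,35,0,12)],paint_pot=[cyl(29.5,0,61)])
S=4
def render(m,x,p,E,z):
    im=np.zeros((400*S,640*S),np.uint8);M=R.from_euler('z',x[2]).as_matrix()
    for b in MOD[m]:
        u=proj(b@M.T+[x[0],x[1],z],p,E)
        u=np.clip((u+.5)*S-.5,-4000,8000)
        h=cv2.convexHull(np.round(u*8).astype(np.int32))
        cv2.fillConvexPoly(im,h,1,shift=3)
    return im.astype(bool)
def fit(m,p,E,z=0.,near=None,yaw0=(0,),yawfree=False):
    """IoU fit of model to mask; returns x,y,yaw,IoU,confidence"""
    r=env.regions_of(m,p); l=env.landmark_of(m,p)
    if not r or not l: return None
    best=None
    f=200/np.tan(np.radians(p['fovy'])/2); iE=np.linalg.inv(E)
    for d in r[:3]:
        mk=d['mask']; ys,xs=np.nonzero(mk)
        if len(xs)<15: continue
        big=np.kron(mk,np.ones((S,S),bool))
        c=np.array([xs.mean(),ys.mean()])
        v=iE[:3,:3]@np.array([(c[0]-p['cx'])/f,-(c[1]-p['cy'])/f,-1]);o=iE[:3,3];zz=z+max(b[:,2].max() for b in MOD[m])/2
        g=(o+v*(zz-o[2])/v[2])[:2]
        if near is not None and np.hypot(*(g-near[:2]))>.05: continue
        def cost(x):
            q=render(m,x,p,E,z); return -(q&big).sum()/max((q|big).sum(),1)
        for y0 in yaw0:
            s=np.array([[0,0,0],[.006,0,0],[0,.006,0],[.002,.002,.25 if yawfree else 0]])+[g[0],g[1],y0]
            if not yawfree:
                rr=minimize(lambda a:cost([a[0],a[1],y0]),g,method='Nelder-Mead',options=dict(initial_simplex=s[:3,:2],xatol=2e-4,fatol=1e-4)); x=[*rr.x,y0]
            else:
                rr=minimize(cost,s[0],method='Nelder-Mead',options=dict(initial_simplex=s,xatol=2e-4,fatol=1e-4)); x=list(rr.x)
            if best is None or rr.fun<best[0]: best=(rr.fun,x,d['confidence'])
    return best and np.round([*best[1],-best[0],best[2]],4)
def go(xyz,yaw,st=None):
    """yaw = world direction of the tool x axis, tool straight down. prints shift(mm), turn(10deg)"""
    st=st or env.get_state()
    Rt=R.from_quat(np.roll(st['orientation'],-1))
    x=np.array([np.cos(yaw),np.sin(yaw),0]);zt=np.array([0,0,-1.]);G=R.from_matrix(np.c_[x,np.cross(zt,x),zt])
    return np.round(Rt.inv().apply(np.array(xyz)-st['tcp_pos'])*1e3,1).tolist(),np.round((Rt.inv()*G).as_rotvec(degrees=True)/10,2).tolist()
def tyaw(st): 
    x=R.from_quat(np.roll(st['orientation'],-1)).apply([1,0,0]); return float(np.arctan2(x[1],x[0]))
E
python3 - <<'E'
from h import *
t=shot('top');E=cam(t);s=shot('side');F=cam(s)
for p,X in((t,E),(s,F)):
    print('shelf',fit('kiln_shelf',p,X,yawfree=True,yaw0=(0,.2,-.2)))
    for m in('jar','lid','paint_pot'): print(m,fit(m,p,X))
    print('cup',fit('cup',p,X,near=(.566,-.109)))
    for m,n in(('stilt_large',(.438,-.242)),('stilt_small',(.577,-.391))): print(m,fit(m,p,X,near=n,yawfree=True,yaw0=(0,.7,1.4)))
st=env.get_state();w=shot('wrist','w0.png');print(w['fovy'],np.round(w['mount'],3).tolist(),tyaw(st))
print(go((.47,-.24,.25),0))
E
```

```text
shelf [ 0.5651  0.187  -0.064   0.9172  0.82  ]
jar None
lid [ 0.5839 -0.2427  0.      0.9131  0.66  ]
paint_pot [ 0.4409 -0.3864  0.      0.9049  0.65  ]
cup [ 0.5686 -0.1069  0.      0.9587  0.72  ]
stilt_large [ 0.4398 -0.2395  1.8609  0.7581  0.66  ]
stilt_small [ 0.578  -0.3897  0.7659  0.7722  0.62  ]
shelf [ 0.5604  0.1863 -0.0695  0.9128  0.8   ]
jar [ 0.4268 -0.1054  0.      0.9335  0.73  ]
lid [ 0.5782 -0.2426  0.      0.8116  0.77  ]
paint_pot [ 0.4358 -0.3875  0.      0.8853  0.94  ]
cup [ 0.5666 -0.1098  0.      0.9184  0.61  ]
stilt_large None
stilt_small [ 0.5734 -0.3943  0.8158  0.6514  0.62  ]
58.639716465096186 [[-0.001, 0.96, 0.281, 0.07], [1.0, 0.001, 0.001, -0.001], [0.0, 0.281, -0.96, -0.178], [0.0, 0.0, 0.0, 1.0]] 0.44078872535013613
([322.7, -157.4, -55.6], [0.0, 0.0, 2.53])
```

```bash
python3 -c "
from h import *
print(go((.5,-.195,.25),1.571))"
```

```text
([369.0, -185.3, -55.6], [0.0, 0.0, -6.48])
```

Request:
{"api": "move_arm", "payload": {
  "targets": [
    [[60, -30, -56], [0, 0, -1.05], -1],
    [[115, -58, -56], [0, 0, -2.1], -1],
    [[170, -86, -56], [0, 0, -3.15], -1],
    [[220, -112, -56], [0, 0, -4.2], -1],
    [[275, -140, -56], [0, 0, -5.25], -1]
  ]
}}

```text
clock: 3.28
tcp_pos: [0.4281, -0.284, 0.2508]
orientation: [0.001, 0.777, 0.63, 0.0]
wrist_force: [0.9, -0.3, -0.3]
finger_gap: 0.0854
grip_force: 0.0
```

```bash
python3 -c "
from h import *
print(env.get_state()['joint_pos'],go((.5,-.195,.25),1.571))"
```

```text
[-7.42027866e-01  1.82163295e-01  1.15153912e-02  1.39895023e+00
 -2.44953009e-05  1.03680390e+00] ([101.9, 51.9, 0.8], [0.01, 0.0, -1.19])
```

Request:
{"api": "move_arm", "payload": {
  "targets": [
    [[50, 25, 0], [0, 0, -0.6], -1],
    [[92, 46, 0], [0, 0, -1.2], -1],
    [[92, 46, 0], [0, 0, -1.2], -1],
    [[92, 46, 0], [0, 0, -1.2], -1]
  ]
}}

```text
clock: 3.78
tcp_pos: [0.4914, -0.2055, 0.2503]
orientation: [0.0, 0.709, 0.706, -0.0]
wrist_force: [0.1, 0.2, -0.7]
finger_gap: 0.0851
grip_force: 0.0
```

```bash
cat > look.py <<'E'
from h import *
import sys
def look(names,f=None,z=0.,near={}):
    st=env.get_state();w=shot('wrist',f);E=cam(w,st);out={}
    for m in names:
        yf=m.startswith('stilt') or m in('kiln_shelf','test_tile','cone_pack')
        y0=(0,.7,1.4) if m.startswith('stilt') else (-.07,)
        try: out[m]=fit(m,w,E,z,near=near.get(m),yawfree=yf,yaw0=y0)
        except Exception as e: out[m]=e
        print(m,out[m])
    return st,w,E,out
E
python3 - <<'E'
from look import *
st,w,E,o=look(['stilt_large','stilt_small','jar','lid','cup','paint_pot'],'w1.png',near=dict(cup=(.567,-.108),stilt_large=(.438,-.24),stilt_small=(.577,-.391)))
print(st['tcp_pos'],tyaw(st),st['joint_pos'])
for m in o:
  if o[m] is not None and len(o[m])==5: 
    im=(render(m,o[m],w,E,0)).astype(np.uint8)
    im=cv2.resize(im,(640,400),interpolation=cv2.INTER_AREA)
    c,_=cv2.findContours(im,0,1);p=cv2.imread('pics/w1.png') if m=='stilt_large' else p
    cv2.drawContours(p,c,-1,(0,255,0),1)
cv2.imwrite('pics/w1o.png',p)
E
```

```text
stilt_large [ 0.4381 -0.2391  1.8523  0.8938  0.88  ]
stilt_small [ 0.5756 -0.3889  0.7913  0.8502  0.52  ]
jar [ 0.4307 -0.1048 -0.07    0.9517  0.77  ]
lid [ 0.5818 -0.2426 -0.07    0.9285  0.88  ]
cup [ 0.5665 -0.107  -0.07    0.9412  0.86  ]
paint_pot [ 0.4385 -0.3839 -0.07    0.9111  0.77  ]
[ 0.49135202 -0.20545398  0.25031575] 1.5664203741431861 [-5.46504381e-01  2.20709821e-01  5.86384647e-02  1.40884321e+00
 -5.08134436e-04  1.02866800e+00]
```

View pics/w1o.png

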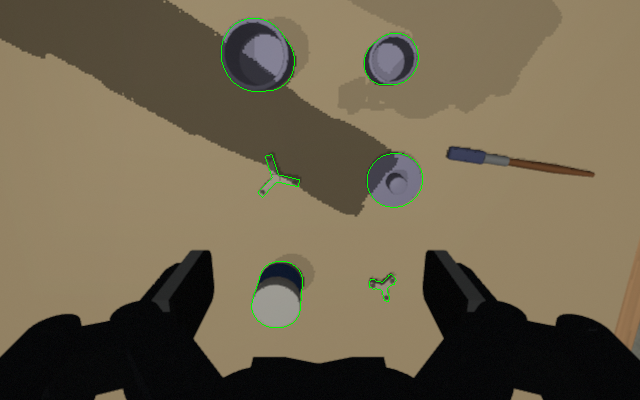

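The fitted outlines in the wrist view lie right on the jar (258,55), cup (390,60), lid (395,180), large stilt (278,178) and small stilt (383,287). I'll pinch the large stilt by its arm at yaw 1.852.

```bash
python3 -c "
from h import *
print(go((.4336,-.2237,.08),1.852), go((.4336,-.2237,.003),1.852))"
```

```text
([-18.5, -57.8, 170.4], [0.0, 0.0, -1.64]) ([-18.5, -57.8, 247.4], [0.0, 0.0, -1.64])
```

Request:
{"api": "move_arm", "payload": {
  "targets": [
    [[-9, -29, 55], [0, 0, -0.8], -0.3],
    [[-18, -58, 110], [0, 0, -1.6], -0.3],
    [[-18, -58, 165], [0, 0, -1.64], -0.3],
    [[-18, -58, 180], [0, 0, -1.64], -0.3],
    [[-18, -58, 180], [0, 0, -1.64], -0.3]
  ]
}}

```text
clock: 5.05
tcp_pos: [0.4336, -0.223, 0.0705]
orientation: [-0.0, 0.601, 0.799, -0.0]
wrist_force: [0.5, -0.6, 1.4]
finger_gap: 0.0557
grip_force: 0.0
```

```bash
python3 -c "
from h import *
print(go((.4336,-.2237,.003),1.852))"
```

```text
([-0.7, -0.2, 67.5], [-0.0, -0.0, 0.0])
```

Request:
{"api": "move_arm", "payload": {
  "targets": [
    [[-1, 0, 40], [0, 0, 0], -0.3],
    [[-1, 0, 67], [0, 0, 0], -0.3],
    [[-1, 0, 67], [0, 0, 0], -0.3],
    [[-1, 0, 67], [0, 0, 0], 1],
    [[-1, 0, 67], [0, 0, 0], 1]
  ],
  "squeeze": 40
}}

```text
clock: 5.68
tcp_pos: [0.4353, -0.2252, 0.0053]
orientation: [0.002, 0.601, 0.8, -0.0]
wrist_force: [-0.3, 0.0, -0.9]
finger_gap: 0.0199
grip_force: 0.0
```

Request:
{"api": "move_arm", "payload": {
  "targets": [
    [[0, 0, 0], [0, 0, 0], 1],
    [[0, 0, 0], [0, 0, 0], 1],
    [[0, 0, 0], [0, 0, 0], 1],
    [[0, 0, 0], [0, 0, 0], 1]
  ]
}}

```text
clock: 6.18
tcp_pos: [0.4337, -0.2241, 0.0034]
orientation: [-0.0, 0.601, 0.799, -0.0]
wrist_force: [-0.4, 0.4, 0.1]
finger_gap: -0.0003
grip_force: 0.0
```

Closed on nothing: check where the stilt is.

Request:
{"api": "move_arm", "payload": {
  "targets": [
    [[0, 0, 0], [0, 0, 0], -0.3],
    [[0, 0, 0], [0, 0, 0], -0.3],
    [[0, 0, -50], [0, 0, 0], -0.3],
    [[0, 0, -100], [0, 0, 0], -0.3],
    [[0, 0, -100], [0, 0, 0], -0.3]
  ]
}}

```text
clock: 6.8
tcp_pos: [0.4365, -0.2261, 0.1074]
orientation: [0.004, 0.601, 0.799, -0.0]
wrist_force: [0.7, 0.4, -0.5]
finger_gap: 0.0552
grip_force: 0.0
```

```bash
sed -i "s/r=env.regions_of(m,p); l=env.landmark_of(m,p)/r=env.regions_of(m,p)/; s/if not r or not l/if not r/" h.py
python3 - <<'E'
from look import *
st,w,E,o=look(['stilt_large'],'w2.png',near=dict(stilt_large=(.438,-.24)))
print(st['tcp_pos'],tyaw(st),proj([[.4337,-.2241,.0034]],w,E))
E
```

```text
stilt_large [ 0.4375 -0.2385 -0.2389  0.9189  0.61  ]
[ 0.43650752 -0.22609607  0.10742785] 1.852866950707645 [[316.22252137 174.89737008]]
```

View pics/w2.png

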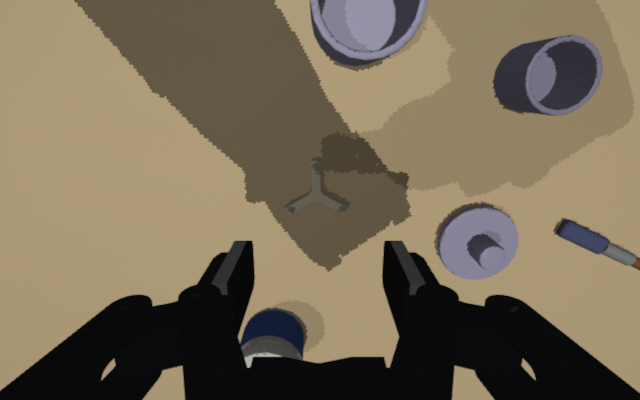

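The stilt at (316,190) hasn't moved, so the fingers shut above its arm and need to go lower. I'll descend carefully and watch the force.

```bash
python3 -c "
from h import *
print(go((.4332,-.2234,.001),1.854))"
```

```text
([1.2, -0.7, 102.7], [0.0, 0.01, -0.01])
```

Request:
{"api": "move_arm", "payload": {
  "targets": [
    [[1, -1, 50], [0, 0, 0], 0.3],
    [[1, -1, 95], [0, 0, 0], 0.3],
    [[1, -1, 102], [0, 0, 0], 0.3],
    [[1, -1, 103], [0, 0, 0], 0.3],
    [[1, -1, 103], [0, 0, 0], 0.3]
  ]
}}

```text
clock: 7.52
tcp_pos: [0.4336, -0.2242, 0.0017]
orientation: [0.001, 0.601, 0.799, -0.0]
wrist_force: [-0.4, -0.9, 0.2]
finger_gap: 0.0302
grip_force: 0.0
```

Request:
{"api": "move_arm", "payload": {
  "targets": [
    [[0, 0, 0], [0, 0, 0], 1],
    [[0, 0, 0], [0, 0, 0], 1],
    [[0, 0, 0], [0, 0, 0], 1]
  ]
}}

```text
clock: 7.9
tcp_pos: [0.4328, -0.2236, 0.0009]
orientation: [0.0, 0.601, 0.799, -0.0]
wrist_force: [0.5, -1.1, -0.1]
finger_gap: -0.0002
grip_force: 0.0
```

Request:
{"api": "move_arm", "payload": {
  "targets": [
    [[0, 0, 0], [0, 0, 0], 0.3],
    [[0, 0, 0], [0, 0, 0], 0.3],
    [[0, 0, 2], [0, 0, 0], 0.3],
    [[0, 0, 4], [0, 0, 0], 0.3],
    [[0, 0, 4], [0, 0, 0], 0.3]
  ]
}}

```text
clock: 8.52
tcp_pos: [0.4323, -0.2232, -0.0039]
orientation: [-0.0, 0.601, 0.799, -0.0]
wrist_force: [-0.4, 0.1, 0.8]
finger_gap: 0.0301
grip_force: 0.0
```

Request:
{"api": "move_arm", "payload": {
  "targets": [
    [[0, 0, 0], [0, 0, 0], 1],
    [[0, 0, 0], [0, 0, 0], 1],
    [[0, 0, 0], [0, 0, 0], 1]
  ]
}}

```text
clock: 8.9
tcp_pos: [0.4326, -0.2235, -0.0036]
orientation: [0.0, 0.601, 0.799, -0.0]
wrist_force: [-0.1, 0.2, -0.1]
finger_gap: -0.0002
grip_force: 0.0
```

```bash
python3 - <<'E'
from h import *
st=env.get_state();a=shot('wrist');b=shot('side');print(proj([st['tcp_pos']],b,cam(b)),proj([st['tcp_pos']],a,cam(a,st)),st['tcp_pos'],st['wrist_force'])
c=lambda p,x,y:cv2.resize(p['pixels'][y:y+120,x:x+160],(640,480),interpolation=cv2.INTER_CUBIC)
x,y=proj([st['tcp_pos']],b,cam(b))[0].astype(int)
im=np.vstack([cv2.resize(a['pixels'][100:300,160:480],(480,300)),cv2.resize(b['pixels'][y-60:y+15,x-60:x+60],(480,300),interpolation=cv2.INTER_CUBIC)])
cv2.imwrite('pics/c1.png',im[:,:,::-1])
E
```

```text
[[374.00670054 176.72888237]] [[320.15132851 226.87175386]] [ 0.43255796 -0.22346106 -0.00358555] [-0.06634793  0.24803726 -0.05300353]
```

View pics/c1.png

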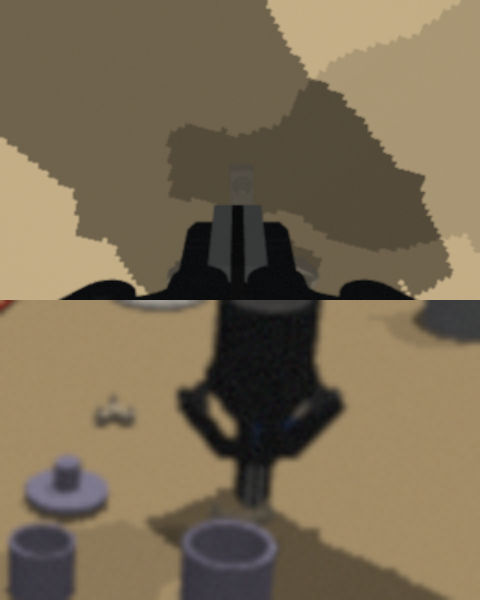

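The wrist crop has the shut fingertips near row 237 and the side crop near (377,167), both about 30 mm above the reported TCP. The real tips are therefore well short of the stated TCP, so I'll go down in steps and watch the force.

Request:
{"api": "move_arm", "payload": {
  "targets": [
    [[0, 0, 0], [0, 0, 0], 0.3],
    [[0, 0, 0], [0, 0, 0], 0.3],
    [[0, 0, 5], [0, 0, 0], 0.3],
    [[0, 0, 10], [0, 0, 0], 0.3],
    [[0, 0, 10], [0, 0, 0], 0.3]
  ]
}}

```text
clock: 9.62
tcp_pos: [0.4319, -0.223, -0.0143]
orientation: [-0.001, 0.601, 0.799, -0.0]
wrist_force: [0.8, -0.1, 0.3]
finger_gap: 0.03
grip_force: 0.0
```

Request:
{"api": "move_arm", "payload": {
  "targets": [
    [[0, 0, 2], [0, 0, 0], 0.3],
    [[0, 0, 4], [0, 0, 0], 0.3],
    [[0, 0, 4], [0, 0, 0], 0.3]
  ]
}}

```text
clock: 10.0
tcp_pos: [0.4324, -0.2234, -0.0178]
orientation: [-0.0, 0.601, 0.799, -0.0]
wrist_force: [-0.4, -0.4, 1.2]
finger_gap: 0.0294
grip_force: 0.0
```

Request:
{"api": "move_arm", "payload": {
  "targets": [
    [[0, 0, 2], [0, 0, 0], 0.3],
    [[0, 0, 4], [0, 0, 0], 0.3],
    [[0, 0, 4], [0, 0, 0], 0.3],
    [[0, 0, 4], [0, 0, 0], 1],
    [[0, 0, 4], [0, 0, 0], 1]
  ]
}}

```text
clock: 10.62
tcp_pos: [0.4325, -0.2235, -0.0216]
orientation: [0.0, 0.601, 0.799, -0.0]
wrist_force: [-0.2, -0.1, 0.1]
finger_gap: 0.0004
grip_force: 29.2
```

Request:
{"api": "move_arm", "payload": {
  "targets": [
    [[0, 0, 0], [0, 0, 0], 1],
    [[0, 0, 0], [0, 0, 0], 1]
  ]
}}

```text
clock: 10.88
tcp_pos: [0.4325, -0.2234, -0.0216]
orientation: [0.0, 0.601, 0.799, -0.0]
wrist_force: [-0.3, 0.1, -1.3]
finger_gap: 0.0007
grip_force: 29.0
```

Gripping about 1 mm, which must be the tip of the stilt's point. I'll open and go roughly 12 mm lower.

Request:
{"api": "move_arm", "payload": {
  "targets": [
    [[0, 0, 0], [0, 0, 0], 0.3],
    [[0, 0, 0], [0, 0, 0], 0.3],
    [[0, 0, 4], [0, 0, 0], 0.3],
    [[0, 0, 8], [0, 0, 0], 0.3],
    [[0, 0, 8], [0, 0, 0], 0.3]
  ]
}}

```text
clock: 11.5
tcp_pos: [0.432, -0.2231, -0.0302]
orientation: [-0.001, 0.601, 0.799, -0.0]
wrist_force: [0.4, -0.3, -0.1]
finger_gap: 0.0298
grip_force: 0.0
```

Request:
{"api": "move_arm", "payload": {
  "targets": [
    [[0, 0, 2], [0, 0, 0], 0.3],
    [[0, 0, 4], [0, 0, 0], 0.3],
    [[0, 0, 4], [0, 0, 0], 0.3]
  ]
}}

```text
clock: 11.88
tcp_pos: [0.4324, -0.2233, -0.0338]
orientation: [-0.0, 0.601, 0.799, -0.0]
wrist_force: [-0.9, -0.1, -0.0]
finger_gap: 0.0298
grip_force: 0.0
```

Request:
{"api": "move_arm", "payload": {
  "targets": [
    [[0, 0, 0], [0, 0, 0], 1],
    [[0, 0, 0], [0, 0, 0], 1],
    [[0, 0, 0], [0, 0, 0], 1],
    [[0, 0, 0], [0, 0, 0], 1]
  ]
}}

```text
clock: 12.38
tcp_pos: [0.4326, -0.2234, -0.0335]
orientation: [0.0, 0.601, 0.799, -0.0]
wrist_force: [-0.2, -0.3, 2.1]
finger_gap: 0.0065
grip_force: 41.7
```

Request:
{"api": "move_arm", "payload": {
  "targets": [
    [[0, 0, -10], [0, 0, 0], 1],
    [[0, 0, -40], [0, 0, 0], 1],
    [[0, 0, -80], [0, 0, 0], 1],
    [[0, 0, -115], [0, 0, 0], 1],
    [[0, 0, -115], [0, 0, 0], 1]
  ]
}}

```text
clock: 13.0
tcp_pos: [0.4347, -0.225, 0.0847]
orientation: [0.003, 0.601, 0.799, 0.0]
wrist_force: [0.3, -0.6, -0.1]
finger_gap: 0.0065
grip_force: 41.4
```

```bash
python3 - <<'E'
from h import *
st=env.get_state();a=shot('wrist','w3.png');print(st['tcp_pos'],st['finger_gap'],st['grip_force'])
print(go((.5288,.1394,.08),1.854),go((.5288,.1394,.2),1.571))
cv2.imwrite('pics/w3c.png',a['pixels'][150:330,200:440,::-1])
E
```

```text
[ 0.43467807 -0.22495689  0.08473793] 0.006514022378074531 41.42385005950928
([322.7, 192.7, 2.4], [0.01, 0.02, -0.01]) ([322.3, 192.9, -117.6], [0.01, 0.01, 1.61])
```

View pics/w3c.png

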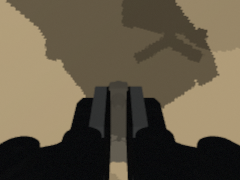

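The crop shows the stilt arm held level between the pads at about (118,95). On to the shelf.

Request:
{"api": "move_arm", "payload": {
  "targets": [
    [[54, 32, -20], [0, 0, 0], 1],
    [[108, 64, -40], [0, 0, 0], 1],
    [[162, 96, -40], [0, 0, 0], 1],
    [[216, 128, -40], [0, 0, 0], 1],
    [[216, 128, -40], [0, 0, 0], 1]
  ]
}}

```text
clock: 13.68
tcp_pos: [0.4947, 0.0234, 0.1201]
orientation: [-0.001, 0.598, 0.801, -0.0]
wrist_force: [0.2, 0.6, -2.2]
finger_gap: 0.0064
grip_force: 41.4
```

Request:
{"api": "move_arm", "payload": {
  "targets": [
    [[54, 32, 0], [0, 0, 0], 1],
    [[107, 64, 0], [0, 0, 0], 1],
    [[107, 64, 0], [0, 0, 0], 1],
    [[107, 64, 0], [0, 0, 0], 1]
  ]
}}

```text
clock: 14.18
tcp_pos: [0.5261, 0.1394, 0.1201]
orientation: [-0.001, 0.601, 0.799, -0.001]
wrist_force: [0.4, -0.5, -0.1]
finger_gap: 0.0064
grip_force: 41.4
```

```bash
python3 - <<'E'
from look import *
st,w,E,o=look(['kiln_shelf','test_tile','cone_pack'],'w4.png')
print(st['tcp_pos'],tyaw(st),st['finger_gap'])
print(go((.5288,.1394,-.012),1.854))
z=np.array([.5340,.124])
for y in(1.852,): pass
E
```

```text
kiln_shelf [ 0.5634  0.2063 -0.0549  0.8582  0.81  ]
test_tile [ 0.6261  0.0832 -0.1907  0.692   0.82  ]
cone_pack [ 0.6436  0.2801 -0.017   0.7605  0.66  ]
[0.52605967 0.13942901 0.12013583] 1.8527743330356565 0.006351423742322926
([0.2, 2.3, 133.1], [-0.0, 0.0, -0.02])
```

View pics/w4.png

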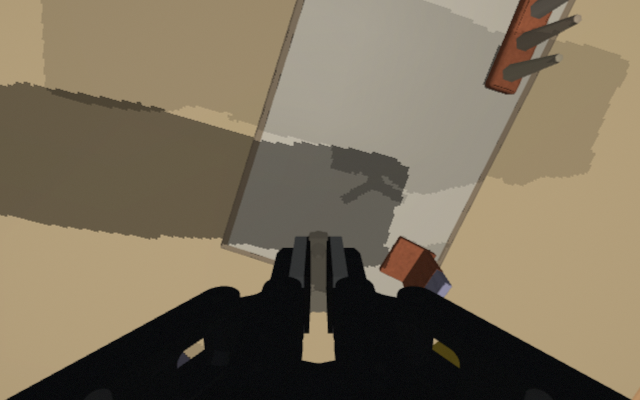

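The wrist view shows the shelf corner at (222,246), the tile at (415,260), clear to the right, and the stilt under the fingers over bare shelf. Lowering.

Request:
{"api": "move_arm", "payload": {
  "targets": [
    [[0, 2, 50], [0, 0, 0], 1],
    [[0, 2, 100], [0, 0, 0], 1],
    [[0, 2, 126], [0, 0, 0], 1],
    [[0, 2, 133], [0, 0, 0], 1],
    [[0, 2, 135], [0, 0, 0], 1]
  ]
}}

```text
clock: 15.0
tcp_pos: [0.5295, 0.1402, -0.0131]
orientation: [0.0, 0.601, 0.799, 0.0]
wrist_force: [-0.4, -0.6, 0.0]
finger_gap: 0.0066
grip_force: 41.4
```

Request:
{"api": "move_arm", "payload": {
  "targets": [
    [[0, 0, 1], [0, 0, 0], 1],
    [[0, 0, 2], [0, 0, 0], 1],
    [[0, 0, 3], [0, 0, 0], 1],
    [[0, 0, 3], [0, 0, 0], 1]
  ]
}}

```text
clock: 15.5
tcp_pos: [0.529, 0.1409, -0.0164]
orientation: [0.0, 0.601, 0.799, 0.0]
wrist_force: [0.0, 0.1, -0.1]
finger_gap: 0.0065
grip_force: 41.4
```

Request:
{"api": "move_arm", "payload": {
  "targets": [
    [[0, 0, 1], [0, 0, 0], 1],
    [[0, 0, 2], [0, 0, 0], 1],
    [[0, 0, 2.5], [0, 0, 0], 1],
    [[0, 0, 2.5], [0, 0, 0], 1]
  ]
}}

```text
clock: 16.0
tcp_pos: [0.529, 0.1409, -0.0185]
orientation: [0.0, 0.601, 0.8, 0.0]
wrist_force: [-1.5, -1.8, 5.4]
finger_gap: 0.0065
grip_force: 42.1
```

Request:
{"api": "move_arm", "payload": {
  "targets": [
    [[0, 0, 0], [0, 0, 0], 0.4],
    [[0, 0, 0], [0, 0, 0], 0.2],
    [[0, 0, 0], [0, 0, 0], 0.2],
    [[0, 0, -50], [0, 0, 0], 0.2],
    [[0, 0, -110], [0, 0, 0], -0.2]
  ]
}}

```text
clock: 16.62
tcp_pos: [0.5275, 0.1406, 0.0906]
orientation: [-0.001, 0.601, 0.799, -0.001]
wrist_force: [0.6, 0.3, 1.1]
finger_gap: 0.0508
grip_force: 0.0
```

Request:
{"api": "move_arm", "payload": {
  "targets": [
    [[0, 0, -40], [0, 0, 0], -1],
    [[0, 0, -100], [0, 0, 0], -1],
    [[0, 0, -100], [0, 0, 0], -1],
    [[0, 0, -100], [0, 0, 0], -1]
  ]
}}

```text
clock: 17.12
tcp_pos: [0.5289, 0.1408, 0.1906]
orientation: [0.0, 0.601, 0.799, 0.0]
wrist_force: [-0.2, -0.6, -0.9]
finger_gap: 0.0856
grip_force: 0.0
```

```bash
python3 - <<'E'
from look import *
st,w,E,o=look(['stilt_large'],'w5.png',z=.015,near=dict(stilt_large=(.534,.124)))
print(st['tcp_pos'],tyaw(st),st['finger_gap'])
def S(x,y,z,p=(.563,.187,-.066)): 
    M=R.from_euler('z',p[2]).as_matrix();return M@np.array([x,y,z])/1e3+[p[0],p[1],0]
print(proj([S(-95,-140,15),S(95,-140,15),S(-95,140,15),S(95,140,15)],w,E))
b=cv2.imread('pics/w5.png')
for u in proj([S(-95,-140,15),S(95,-140,15),S(-95,0,15),S(95,0,15),[o['stilt_large'][0],o['stilt_large'][1],.023]],w,E): cv2.circle(b,(int(u[0]),int(u[1])),3,(0,0,255),-1)
cv2.imwrite('pics/w5o.png',b)
E
```

```text
stilt_large [0.5328 0.1252 1.8519 0.8882 0.61  ]
[0.52892573 0.14080133 0.19062103] 1.852749428509982 0.085618545986935
[[232.92050541 221.11082864]
 [397.65578311 275.56773347]
 [323.8514577  -67.98422709]
 [521.27540142  15.19556805]]
```

View pics/w5o.png

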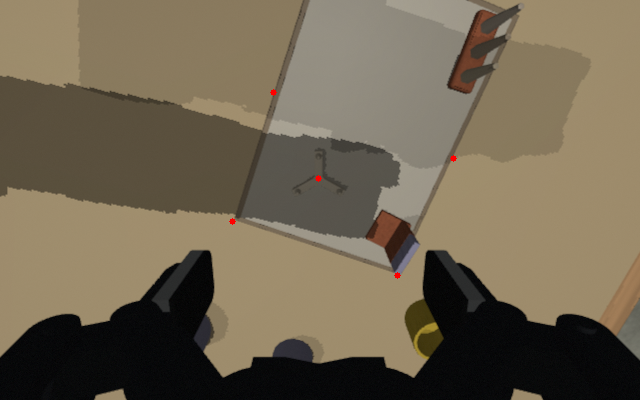

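The stilt stands at (318,178) in the wrist view, on the shelf and clear of the tile, and the red shelf-corner projections sit on the real corners. Now the small stilt.

Request:
{"api": "move_arm", "payload": {
  "targets": [
    [[-60, -11, 0], [0, 0, 0], -0.3],
    [[-120, -22, 0], [0, 0, 0], -0.3],
    [[-180, -33, 0], [0, 0, 0], -0.3],
    [[-240, -45, 0], [0, 0, 0], -0.3],
    [[-300, -56, 20], [0, 0, 0], 0]
  ]
}}

```text
clock: 17.85
tcp_pos: [0.5586, -0.1634, 0.1709]
orientation: [0.0, 0.601, 0.799, 0.0]
wrist_force: [1.5, 0.2, -0.8]
finger_gap: 0.0425
grip_force: 0.0
```

Request:
{"api": "move_arm", "payload": {
  "targets": [
    [[-60, -12, 30], [0, 0, 0], 0.2],
    [[-120, -24, 60], [0, 0, 0], 0.2],
    [[-180, -36, 60], [0, 0, 0], 0.2],
    [[-235, -47, 60], [0, 0, 0], 0.2],
    [[-235, -47, 60], [0, 0, 0], 0.2]
  ]
}}

```text
clock: 18.48
tcp_pos: [0.5769, -0.4042, 0.1075]
orientation: [-0.002, 0.603, 0.798, -0.0]
wrist_force: [0.6, 0.0, -1.2]
finger_gap: 0.0342
grip_force: 0.0
```

```bash
python3 - <<'E'
from look import *
st,w,E,o=look(['stilt_small'],'w6.png',near=dict(stilt_small=(.5756,-.389)))
s=o['stilt_small']; a=s[2]+np.array([0,2.0944,-2.0944]); k=np.argmin(np.abs((a-4.98+np.pi)%(2*np.pi)-np.pi)); a=a[k]
g=[s[0]+.014*np.cos(a),s[1]+.014*np.sin(a)]
print(st['tcp_pos'],tyaw(st),g,a+np.pi,go((*g,-.033),a+np.pi))
E
```

```text
stilt_small [ 0.5763 -0.3893  0.7947  0.8911  0.71  ]
[ 0.57692888 -0.40415196  0.10750163] 1.8473715555878123 [np.float64(0.5800490303765381), np.float64(-0.40278869049373567)] 1.8418926535897933 ([-3.8, 2.1, 141.8], [-0.01, -0.02, 0.05])
```

Request:
{"api": "move_arm", "payload": {
  "targets": [
    [[-2, 3, 50], [0, 0, 0], 0.3],
    [[-2, 3, 100], [0, 0, 0], 0.3],
    [[-2, 3, 130], [0, 0, 0], 0.3],
    [[-2, 3, 138], [0, 0, 0], 0.3],
    [[-2, 3, 138], [0, 0, 0], 0.3]
  ]
}}

```text
clock: 19.2
tcp_pos: [0.5824, -0.4, -0.0262]
orientation: [-0.0, 0.6, 0.8, 0.0]
wrist_force: [-0.6, 0.1, 0.5]
finger_gap: 0.03
grip_force: 0.0
```

```bash
python3 -c "
from h import *
st=env.get_state();print(st['tcp_pos'],st['wrist_force'],go((.5800,-.4028,-.034),1.842))"
```

```text
[ 0.58237281 -0.39995769 -0.02624165] [-0.56691841  0.12071602  0.47750471] ([-2.1, -3.1, 7.8], [-0.0, -0.0, 0.07])
```

Request:
{"api": "move_arm", "payload": {
  "targets": [
    [[-2, -3, 3], [0, 0, 0], 0.3],
    [[-2, -3, 8], [0, 0, 0], 0.3],
    [[-2, -3, 8], [0, 0, 0], 0.3],
    [[-2, -3, 8], [0, 0, 0], 1],
    [[-2, -3, 8], [0, 0, 0], 1]
  ]
}}

```text
clock: 19.82
tcp_pos: [0.58, -0.4042, -0.0342]
orientation: [0.0, 0.601, 0.799, -0.0]
wrist_force: [-0.5, 0.3, 0.8]
finger_gap: 0.0063
grip_force: 41.0
```

Request:
{"api": "move_arm", "payload": {
  "targets": [
    [[0, 0, 0], [0, 0, 0], 1],
    [[0, 0, 0], [0, 0, 0], 1],
    [[0, 0, 0], [0, 0, 0], 1]
  ]
}}

```text
clock: 20.2
tcp_pos: [0.58, -0.4042, -0.0343]
orientation: [0.0, 0.601, 0.799, -0.0]
wrist_force: [0.3, -0.5, 3.0]
finger_gap: 0.0065
grip_force: 41.2
```

Request:
{"api": "move_arm", "payload": {
  "targets": [
    [[0, 0, -10], [0, 0, 0], 1],
    [[0, 0, -50], [0, 0, 0], 1],
    [[0, 0, -110], [0, 0, 0], 1],
    [[55, 13, -140], [0, 0, 0], 1],
    [[115, 27, -140], [0, 0, 0], 1]
  ]
}}

```text
clock: 20.82
tcp_pos: [0.5759, -0.2875, 0.1094]
orientation: [0.004, 0.602, 0.799, 0.0]
wrist_force: [0.4, 0.5, -1.0]
finger_gap: 0.0064
grip_force: 40.9
```

Request:
{"api": "move_arm", "payload": {
  "targets": [
    [[60, 14, 0], [0, 0, 0], 1],
    [[120, 28, 0], [0, 0, 0], 1],
    [[180, 42, 0], [0, 0, 0], 1],
    [[240, 56, 0], [0, 0, 0], 1],
    [[300, 70, 0], [0, 0, 0], 1]
  ]
}}

```text
clock: 21.45
tcp_pos: [0.5573, 0.0232, 0.106]
orientation: [0.0, 0.601, 0.799, 0.0]
wrist_force: [0.6, 0.2, 0.2]
finger_gap: 0.0061
grip_force: 40.9
```

Request:
{"api": "move_arm", "payload": {
  "targets": [
    [[60, 14, 0], [0, 0, 0], 1],
    [[120, 28, 0], [0, 0, 0], 1],
    [[180, 42, 0], [0, 0, 0], 1],
    [[208, 47, 0], [0, 0, 0], 1],
    [[208, 47, 0], [0, 0, 0], 1]
  ]
}}

```text
clock: 22.08
tcp_pos: [0.5442, 0.2364, 0.1056]
orientation: [-0.0, 0.599, 0.801, 0.0]
wrist_force: [0.5, -0.5, -0.3]
finger_gap: 0.0062
grip_force: 40.9
```

```bash
python3 -c "
from h import *
st=env.get_state();print(st['tcp_pos'],st['finger_gap'],st['qvel'].round(3),go((.5457,.2336,-.0185),1.852))"
```

```text
[0.54417126 0.23643913 0.10563039] 0.006188880736630682 [-0.051 -0.006 -0.017 -0.003 -0.018 -0.017] ([-3.2, 0.6, 124.1], [0.0, -0.0, 0.03])
```

Request:
{"api": "move_arm", "payload": {
  "targets": [
    [[-2, 0, 50], [0, 0, 0], 1],
    [[-2, 0, 95], [0, 0, 0], 1],
    [[-2, 0, 115], [0, 0, 0], 1],
    [[-2, 0, 121], [0, 0, 0], 1],
    [[-2, 0, 122], [0, 0, 0], 1]
  ]
}}

```text
clock: 22.7
tcp_pos: [0.5459, 0.2316, -0.0161]
orientation: [0.0, 0.601, 0.799, 0.0]
wrist_force: [-0.2, -0.5, 0.0]
finger_gap: 0.0063
grip_force: 40.9
```

Request:
{"api": "move_arm", "payload": {
  "targets": [
    [[0, 0, 1], [0, 0, 0], 1],
    [[0, 0, 2], [0, 0, 0], 1],
    [[0, 0, 2], [0, 0, 0], 1]
  ]
}}

```text
clock: 23.08
tcp_pos: [0.5457, 0.2323, -0.0181]
orientation: [0.0, 0.601, 0.799, 0.0]
wrist_force: [-0.3, 0.9, -0.4]
finger_gap: 0.0062
grip_force: 40.9
```

Request:
{"api": "move_arm", "payload": {
  "targets": [
    [[0, 0, 1], [0, 0, 0], 1],
    [[0, 0, 1.5], [0, 0, 0], 1],
    [[0, 0, 1.5], [0, 0, 0], 1]
  ]
}}

```text
clock: 23.45
tcp_pos: [0.5457, 0.2323, -0.0193]
orientation: [0.0, 0.601, 0.799, 0.0]
wrist_force: [-2.4, -1.0, 4.6]
finger_gap: 0.0061
grip_force: 41.5
```

Request:
{"api": "move_arm", "payload": {
  "targets": [
    [[0, 0, 0], [0, 0, 0], 0.4],
    [[0, 0, 0], [0, 0, 0], 0.2],
    [[0, 0, 0], [0, 0, 0], 0.2],
    [[0, 0, -50], [0, 0, 0], 0.2],
    [[0, 0, -110], [0, 0, 0], -0.2]
  ]
}}

```text
clock: 24.08
tcp_pos: [0.5439, 0.2317, 0.0894]
orientation: [-0.001, 0.601, 0.799, -0.002]
wrist_force: [1.0, 1.0, -0.4]
finger_gap: 0.0505
grip_force: 0.0
```

Request:
{"api": "move_arm", "payload": {
  "targets": [
    [[0, 0, -50], [0, 0, 0], -1],
    [[0, 0, -110], [0, 0, 0], -1],
    [[0, 0, -110], [0, 0, 0], -1],
    [[0, 0, -110], [0, 0, 0], -1]
  ]
}}

```text
clock: 24.58
tcp_pos: [0.5453, 0.2322, 0.1996]
orientation: [0.0, 0.601, 0.799, -0.0]
wrist_force: [-0.9, 0.1, 0.3]
finger_gap: 0.0852
grip_force: 0.0
```

```bash
python3 - <<'E'
from look import *
st,w,E,o=look(['stilt_large','stilt_small'],'w7.png',z=.015,near=dict(stilt_large=(.533,.125),stilt_small=(.542,.247)))
print(st['tcp_pos'],tyaw(st),st['finger_gap'],st['joint_pos'])
E
```

```text
stilt_large [ 0.5329  0.1258 -0.2405  0.8753  0.93  ]
stilt_small [0.5405 0.2466 0.7955 0.9227 0.59  ]
[0.54530971 0.23215311 0.19955386] 1.8527847320616793 0.08520399736759873 [ 2.67148112e-01  3.46900622e-01  1.06105497e-01  1.32995127e+00
 -1.00077933e-04  1.55595603e+00]
```

Request:
{"api": "move_arm", "payload": {
  "targets": [
    [[-48, -37, 0], [0, 0, 0], -1],
    [[-96, -74, 0], [0, 0, 0], -1],
    [[-144, -111, 0], [0, 0, 0], -1],
    [[-192, -148, 0], [0, 0, 0], -1],
    [[-240, -185, 0], [0, 0, 0], -1]
  ]
}}

```text
clock: 25.35
tcp_pos: [0.4328, -0.0511, 0.1986]
orientation: [-0.001, 0.601, 0.8, -0.0]
wrist_force: [-0.2, -1.7, 0.6]
finger_gap: 0.0854
grip_force: 0.0
```

Request:
{"api": "move_arm", "payload": {
  "targets": [
    [[-25, -19, 0], [0, 0, 0], -1],
    [[-25, -19, 0], [0, 0, 0], -1],
    [[-25, -19, 0], [0, 0, 0], -1]
  ]
}}

```text
clock: 25.72
tcp_pos: [0.4229, -0.0787, 0.1991]
orientation: [-0.001, 0.601, 0.799, -0.0]
wrist_force: [-0.4, -0.3, 0.8]
finger_gap: 0.0857
grip_force: 0.0
```

```bash
cat > jl.py <<'E'
from look import *
n,z,x,y,zt=sys.argv[1],*map(float,sys.argv[2:6])
st,w,E,o=look([n],z=z,near={n:(x,y)})
print(st['tcp_pos'],tyaw(st),go((o[n][0],o[n][1],zt),1.852))
E
python3 jl.py jar 0 .4307 -.1048 -.025
```

```text
jar [ 0.4292 -0.1031 -0.07    0.9495  0.72  ]
[ 0.42285146 -0.07867952  0.19913868] 1.8524213980613795 ([-25.7, -1.1, 224.4], [-0.0, -0.0, 0.01])
```

Request:
{"api": "move_arm", "payload": {
  "targets": [
    [[-13, -1, 50], [0, 0, 0], -1],
    [[-26, -1, 100], [0, 0, 0], -1],
    [[-26, -1, 130], [0, 0, 0], -1],
    [[-26, -1, 130], [0, 0, 0], -1]
  ]
}}

```text
clock: 26.32
tcp_pos: [0.4275, -0.1025, 0.0677]
orientation: [-0.003, 0.6, 0.8, -0.001]
wrist_force: [1.1, 0.4, 0.2]
finger_gap: 0.086
grip_force: 0.0
```

```bash
python3 -c "
from h import *
print(go((.4298,-.1038,-.025),1.852))"
```

```text
([-2.3, 2.3, 92.7], [-0.02, -0.02, 0.01])
```

Request:
{"api": "move_arm", "payload": {
  "targets": [
    [[0, 0, 30], [0, 0, 0], -1],
    [[0, 0, 60], [0, 0, 0], -1],
    [[0, 0, 80], [0, 0, 0], -1],
    [[0, 0, 92], [0, 0, 0], -1],
    [[0, 0, 92], [0, 0, 0], -1]
  ]
}}

```text
clock: 26.95
tcp_pos: [0.4299, -0.1041, -0.0218]
orientation: [0.0, 0.6, 0.8, -0.0]
wrist_force: [0.4, 0.5, -0.0]
finger_gap: 0.0851
grip_force: 0.0
```

Request:
{"api": "move_arm", "payload": {
  "targets": [
    [[0, 0, 0], [0, 0, 0], 0],
    [[0, 0, 0], [0, 0, 0], 0],
    [[0, 0, 0], [0, 0, 0], 0],
    [[0, 0, 0], [0, 0, 0], 0]
  ],
  "squeeze": 35
}}

```text
clock: 27.45
tcp_pos: [0.4306, -0.1047, -0.0208]
orientation: [0.001, 0.601, 0.799, 0.0]
wrist_force: [0.3, 2.2, 5.8]
finger_gap: 0.065
grip_force: 38.6
```

Request:
{"api": "move_arm", "payload": {
  "targets": [
    [[0, 0, -5], [0, 0, 0], 0.2],
    [[0, 0, -25], [0, 0, 0], 0.2],
    [[0, 0, -65], [0, 0, 0], 0.2],
    [[0, 0, -105], [0, 0, 0], 0.2],
    [[0, 0, -105], [0, 0, 0], 0.2]
  ]
}}

```text
clock: 28.08
tcp_pos: [0.4318, -0.1055, 0.0859]
orientation: [0.003, 0.601, 0.799, 0.001]
wrist_force: [1.0, -0.6, -3.8]
finger_gap: 0.0649
grip_force: 40.3
```

Request:
{"api": "move_arm", "payload": {
  "targets": [
    [[30, 25, 0], [0, 0, 0], 0.2],
    [[70, 60, 0], [0, 0, 0], 0.2],
    [[110, 94, 0], [0, 0, 0], 0.2],
    [[150, 128, 0], [0, 0, 0], 0.2],
    [[190, 162, 0], [0, 0, 0], 0.2]
  ]
}}

```text
clock: 28.7
tcp_pos: [0.5315, 0.1246, 0.0811]
orientation: [-0.001, 0.601, 0.799, -0.001]
wrist_force: [0.6, -0.7, -2.7]
finger_gap: 0.065
grip_force: 40.4
```

Request:
{"api": "move_arm", "payload": {
  "targets": [
    [[0, 0, 0], [0, 0, 0], 0.2],
    [[0, 0, 0], [0, 0, 0], 0.2],
    [[0, 0, 0], [0, 0, 0], 0.2]
  ]
}}

```text
clock: 29.08
tcp_pos: [0.5311, 0.1221, 0.0821]
orientation: [-0.001, 0.601, 0.799, -0.001]
wrist_force: [-0.6, -1.4, -3.9]
finger_gap: 0.0649
grip_force: 40.7
```

```bash
python3 - <<'E'
from h import *
st=env.get_state();w=shot('wrist','w8.png');s=shot('side');print(st['tcp_pos'],st['finger_gap'],st['wrist_force'],go((.5337,.1247,.015),1.852))
F=cam(s);print('side fit',fit('jar',s,F,z=.085,near=(.533,.125)))
u,v=proj([[.533,.125,.08]],s,F)[0].astype(int)
cv2.imwrite('pics/s8.png',cv2.resize(s['pixels'][v-50:v+50,u-65:u+65],(650,500),interpolation=cv2.INTER_CUBIC)[:,:,::-1])
E
```

```text
[0.53112788 0.12211583 0.08211209] 0.06492620480928708 [-0.60000258 -1.4295063  -3.92436504] ([2.0, 2.7, 67.7], [-0.0, 0.0, -0.01])
side fit [0.5346 0.0962 0.     0.9531 0.92  ]
```

View pics/s8.png

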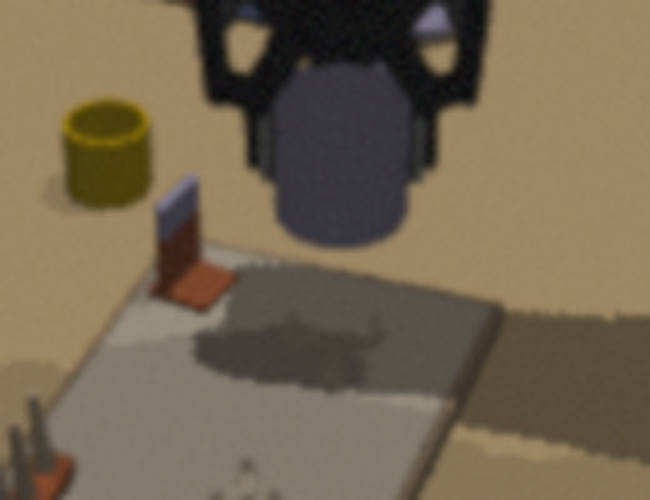

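The side crop shows the jar upright in the grip over the stilt, with the tile to its left and clear.

Request:
{"api": "move_arm", "payload": {
  "targets": [
    [[2, 2, 20], [0, 0, 0], 0.2],
    [[2, 2, 42], [0, 0, 0], 0.2],
    [[2, 2, 56], [0, 0, 0], 0.2],
    [[2, 2, 62], [0, 0, 0], 0.2],
    [[2, 2, 62], [0, 0, 0], 0.2]
  ]
}}

```text
clock: 29.85
tcp_pos: [0.5335, 0.1255, 0.0208]
orientation: [-0.0, 0.601, 0.799, -0.0]
wrist_force: [-0.2, 1.1, -2.4]
finger_gap: 0.0651
grip_force: 40.7
```

```bash
python3 -c "
from h import *
print(env.get_state()['qvel'].round(3),go((.5337,.1247,.0142),1.852))"
```

```text
[ 0.003 -0.011  0.016  0.007  0.001 -0.001] ([-0.8, -0.0, 6.6], [-0.0, -0.0, 0.0])
```

Request:
{"api": "move_arm", "payload": {
  "targets": [
    [[-1, 0, 1.5], [0, 0, 0], 0.2],
    [[-1, 0, 3], [0, 0, 0], 0.2],
    [[-1, 0, 4.5], [0, 0, 0], 0.2],
    [[-1, 0, 4.5], [0, 0, 0], 0.2]
  ]
}}

```text
clock: 30.35
tcp_pos: [0.5337, 0.1247, 0.0163]
orientation: [-0.0, 0.601, 0.799, -0.0]
wrist_force: [-0.6, -0.2, -2.4]
finger_gap: 0.0649
grip_force: 40.7
```

Request:
{"api": "move_arm", "payload": {
  "targets": [
    [[0, 0, 0.5], [0, 0, 0], 0.2],
    [[0, 0, 1], [0, 0, 0], 0.2],
    [[0, 0, 1], [0, 0, 0], 0.2]
  ]
}}

```text
clock: 30.72
tcp_pos: [0.5338, 0.1247, 0.0153]
orientation: [-0.0, 0.601, 0.799, -0.0]
wrist_force: [-0.2, -0.2, -2.3]
finger_gap: 0.0647
grip_force: 40.7
```

Request:
{"api": "move_arm", "payload": {
  "targets": [
    [[0, 0, 0.5], [0, 0, 0], 0.2],
    [[0, 0, 1], [0, 0, 0], 0.2],
    [[0, 0, 1], [0, 0, 0], 0.2]
  ]
}}

```text
clock: 31.1
tcp_pos: [0.5338, 0.1247, 0.0143]
orientation: [0.0, 0.601, 0.799, -0.0]
wrist_force: [-0.7, 0.2, -3.1]
finger_gap: 0.0652
grip_force: 40.7
```

Request:
{"api": "move_arm", "payload": {
  "targets": [
    [[0, 0, 0.5], [0, 0, 0], 0.2],
    [[0, 0, 1], [0, 0, 0], 0.2],
    [[0, 0, 1], [0, 0, 0], 0.2]
  ]
}}

```text
clock: 31.48
tcp_pos: [0.534, 0.1247, 0.0138]
orientation: [0.0, 0.601, 0.799, 0.0]
wrist_force: [-1.2, 0.3, 0.9]
finger_gap: 0.0651
grip_force: 41.0
```

Request:
{"api": "move_arm", "payload": {
  "targets": [
    [[0, 0, 0], [0, 0, 0], 0],
    [[0, 0, 0], [0, 0, 0], 0],
    [[0, 0, 0], [0, 0, 0], -0.6],
    [[0, 0, 0], [0, 0, 0], -1],
    [[0, 0, 0], [0, 0, 0], -1]
  ],
  "squeeze": 20
}}

```text
clock: 32.1
tcp_pos: [0.534, 0.1247, 0.0133]
orientation: [0.0, 0.601, 0.799, 0.0]
wrist_force: [0.0, -0.2, -0.4]
finger_gap: 0.0853
grip_force: 0.0
```

Request:
{"api": "move_arm", "payload": {
  "targets": [
    [[0, 0, -10], [0, 0, 0], -1],
    [[0, 0, -50], [0, 0, 0], -1],
    [[0, 0, -110], [0, 0, 0], -1],
    [[0, 0, -170], [0, 0, 0], -1],
    [[0, 0, -220], [0, 0, 0], -1]
  ]
}}

```text
clock: 32.72
tcp_pos: [0.5341, 0.1247, 0.2369]
orientation: [0.001, 0.601, 0.799, 0.001]
wrist_force: [0.3, 0.5, -0.4]
finger_gap: 0.0855
grip_force: 0.0
```

Request:
{"api": "move_arm", "payload": {
  "targets": [
    [[0, 0, 0], [0, 0, 0], -1],
    [[0, 0, 0], [0, 0, 0], -1],
    [[0, 0, 0], [0, 0, 0], -1]
  ]
}}

```text
clock: 33.1
tcp_pos: [0.5328, 0.1246, 0.2319]
orientation: [-0.001, 0.601, 0.799, -0.001]
wrist_force: [-0.4, 0.3, 0.6]
finger_gap: 0.0854
grip_force: 0.0
```

```bash
python3 - <<'E'
from look import *
st,w,E,o=look(['jar'],'w9.png',z=.035,near=dict(jar=(.533,.125)))
t=shot('top','t9.png');print(fit('jar',t,cam(t),z=.035,near=(.533,.125)))
print(st['tcp_pos'],tyaw(st))
E
```

```text
jar [ 0.5329  0.1259 -0.07    0.9552  0.9   ]
[0.5347 0.1243 0.     0.7888 0.66  ]
[0.53281542 0.12459543 0.23185571] 1.8527297228031487
```

View pics/w9.png

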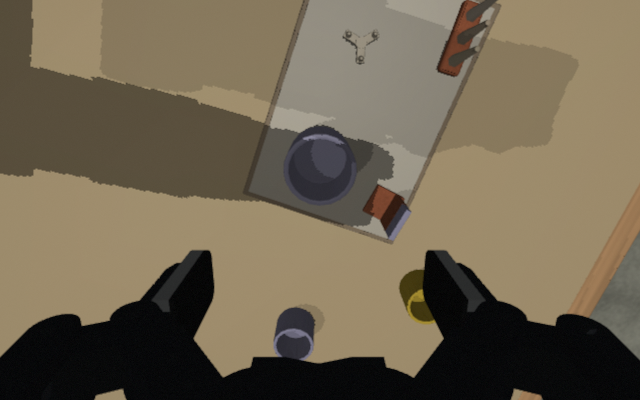

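The wrist view shows the jar upright at (320,165), well over its stilt and clear of the tile at (385,210). The small stilt is at (360,42). Lid next.

Request:
{"api": "move_arm", "payload": {
  "targets": [
    [[-60, -10, 5], [0, 0, 0], -1],
    [[-120, -20, 10], [0, 0, 0], -1],
    [[-180, -30, 15], [0, 0, 0], -1],
    [[-240, -40, 20], [0, 0, 0], -0.2],
    [[-300, -49, 30], [0, 0, 0], -0.2]
  ]
}}

```text
clock: 33.92
tcp_pos: [0.5703, -0.1791, 0.2032]
orientation: [0.0, 0.601, 0.799, 0.0]
wrist_force: [1.0, 0.2, 0.4]
finger_gap: 0.0523
grip_force: 0.0
```

Request:
{"api": "move_arm", "payload": {
  "targets": [
    [[-38, -6, 2], [0, 0, 0], -0.2],
    [[-38, -6, 2], [0, 0, 0], -0.2],
    [[-38, -6, 2], [0, 0, 0], -0.2],
    [[-38, -6, 2], [0, 0, 0], -0.2]
  ]
}}

```text
clock: 34.42
tcp_pos: [0.575, -0.2139, 0.2016]
orientation: [-0.0, 0.6, 0.8, 0.0]
wrist_force: [0.4, 0.2, -0.1]
finger_gap: 0.0512
grip_force: 0.0
```

```bash
python3 jl.py lid 0 .5818 -.2426 -.023
```

```text
lid [ 0.5816 -0.2421 -0.07    0.9674  0.96  ]
[ 0.57502985 -0.21394088  0.20160792] 1.8542907422987038 ([-28.7, -1.8, 224.8], [0.0, 0.0, 0.01])
```

Request:
{"api": "move_arm", "payload": {
  "targets": [
    [[-14, -2, 50], [0, 0, 0], -0.1],
    [[-28, -2, 110], [0, 0, 0], -0.1],
    [[-28, -2, 170], [0, 0, 0], -0.1],
    [[-28, -2, 170], [0, 0, 0], -0.1],
    [[-28, -2, 170], [0, 0, 0], -0.1]
  ]
}}

```text
clock: 35.15
tcp_pos: [0.5823, -0.2428, 0.0337]
orientation: [0.001, 0.6, 0.8, 0.0]
wrist_force: [0.8, 0.2, 0.1]
finger_gap: 0.0471
grip_force: 0.0
```

```bash
python3 -c "
from h import *
print(env.get_state()['qvel'].round(3),go((.5816,-.2422,-.023),1.852))"
```

```text
[-0.001 -0.026  0.035 -0.005 -0.002  0.001] ([0.9, -0.6, 56.7], [0.01, 0.01, 0.01])
```

Request:
{"api": "move_arm", "payload": {
  "targets": [
    [[1, -1, 25], [0, 0, 0], -0.1],
    [[1, -1, 45], [0, 0, 0], -0.1],
    [[1, -1, 55], [0, 0, 0], -0.1],
    [[1, -1, 55], [0, 0, 0], -0.1],
    [[1, -1, 55], [0, 0, 0], 0.9]
  ],
  "squeeze": 35
}}

```text
clock: 35.78
tcp_pos: [0.581, -0.2426, -0.0218]
orientation: [0.001, 0.601, 0.799, 0.0]
wrist_force: [-0.3, 0.3, 0.4]
finger_gap: 0.0303
grip_force: 0.0
```

Request:
{"api": "move_arm", "payload": {
  "targets": [
    [[0, 0, 0], [0, 0, 0], 0.9],
    [[0, 0, 0], [0, 0, 0], 0.9],
    [[0, 0, 0], [0, 0, 0], 0.9],
    [[0, 0, 0], [0, 0, 0], 0.9]
  ]
}}

```text
clock: 36.28
tcp_pos: [0.5809, -0.2426, -0.0219]
orientation: [0.001, 0.601, 0.799, 0.0]
wrist_force: [0.2, 1.0, 6.8]
finger_gap: 0.0206
grip_force: 34.3
```

Request:
{"api": "move_arm", "payload": {
  "targets": [
    [[0, 0, -5], [0, 0, 0], 0.9],
    [[0, 0, -25], [0, 0, 0], 0.9],
    [[0, 0, -70], [0, 0, 0], 0.9],
    [[0, 0, -120], [0, 0, 0], 0.9],
    [[30, 4, -150], [0, 0, 0], 0.9]
  ]
}}

```text
clock: 36.9
tcp_pos: [0.5763, -0.214, 0.1292]
orientation: [0.002, 0.602, 0.799, 0.0]
wrist_force: [0.4, 0.1, -1.6]
finger_gap: 0.0206
grip_force: 34.3
```

Request:
{"api": "move_arm", "payload": {
  "targets": [
    [[50, 8, 0], [0, 0, 0], 0.9],
    [[105, 16, 0], [0, 0, 0], 0.9],
    [[160, 24, 0], [0, 0, 0], 0.9],
    [[215, 33, 0], [0, 0, 0], 0.9],
    [[270, 41, 0], [0, 0, 0], 0.9]
  ]
}}

```text
clock: 37.52
tcp_pos: [0.5388, 0.0603, 0.1265]
orientation: [0.0, 0.601, 0.799, -0.0]
wrist_force: [1.5, 0.2, -0.4]
finger_gap: 0.0208
grip_force: 34.3
```

Request:
{"api": "move_arm", "payload": {
  "targets": [
    [[40, 7, 0], [0, 0, 0], 0.9],
    [[67, 11, 0], [0, 0, 0], 0.9],
    [[67, 11, 0], [0, 0, 0], 0.9],
    [[67, 11, 0], [0, 0, 0], 0.9],
    [[67, 11, 0], [0, 0, 0], 0.9]
  ]
}}

```text
clock: 38.15
tcp_pos: [0.5315, 0.125, 0.1263]
orientation: [0.0, 0.601, 0.799, -0.0]
wrist_force: [-0.1, 0.2, -0.7]
finger_gap: 0.0208
grip_force: 34.3
```

```bash
python3 - <<'E'
from h import *
st=env.get_state();w=shot('wrist','w10.png');s=shot('side');print(st['tcp_pos'],st['finger_gap'],st['wrist_force'],st['qvel'].round(3),go((.5327,.125,.0741),1.852))
E=cam(w,st);print('lid',fit('lid',w,E,z=st['tcp_pos'][2]+.0219))
u,v=proj([[.533,.125,.1]],s,cam(s))[0].astype(int)
cv2.imwrite('pics/s10.png',cv2.resize(s['pixels'][v-50:v+50,u-65:u+65],(650,500),interpolation=cv2.INTER_CUBIC)[:,:,::-1])
E
```

```text
[0.5315347  0.12502253 0.12633348] 0.020815238989564912 [-0.12135721  0.23588638 -0.67801606] [-0.002 -0.    -0.001  0.     0.002  0.001] ([-0.4, 1.1, 52.2], [-0.0, 0.0, -0.01])
lid [0.5307 0.125  0.     0.6806 0.67  ]
```

View pics/s10.png

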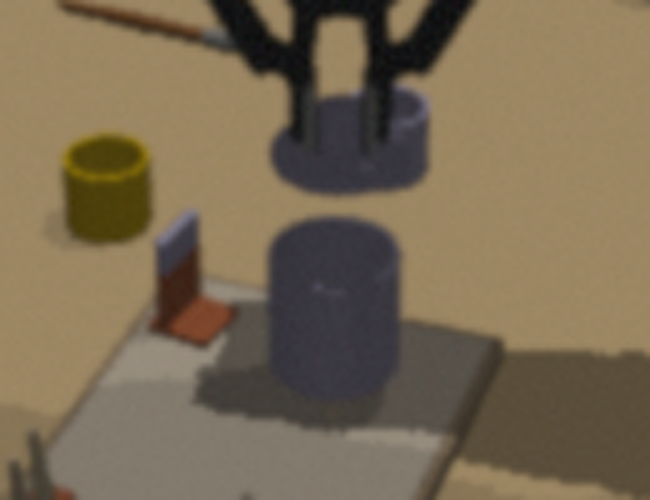

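The side crop shows the lid held level above the upright jar. Lowering it.

Request:
{"api": "move_arm", "payload": {
  "targets": [
    [[0, 1, 15], [0, 0, 0], 0.9],
    [[0, 1, 30], [0, 0, 0], 0.9],
    [[0, 1, 40], [0, 0, 0], 0.9],
    [[0, 1, 40], [0, 0, 0], 0.9],
    [[0, 1, 40], [0, 0, 0], 0.9]
  ]
}}

```text
clock: 38.92
tcp_pos: [0.5325, 0.1264, 0.0865]
orientation: [0.0, 0.601, 0.799, 0.0]
wrist_force: [0.2, -0.1, -0.4]
finger_gap: 0.0202
grip_force: 34.3
```

Request:
{"api": "move_arm", "payload": {
  "targets": [
    [[0, 0, 2], [0, 0, 0], 0.9],
    [[0, 0, 4], [0, 0, 0], 0.9],
    [[0, 0, 6], [0, 0, 0], 0.9],
    [[0, 0, 8], [0, 0, 0], 0.9],
    [[0, 0, 9], [0, 0, 0], 0.9]
  ]
}}

```text
clock: 39.55
tcp_pos: [0.5322, 0.1263, 0.0772]
orientation: [-0.0, 0.601, 0.799, -0.0]
wrist_force: [-1.2, 1.0, -1.4]
finger_gap: 0.0205
grip_force: 34.3
```

Request:
{"api": "move_arm", "payload": {
  "targets": [
    [[0, 0, 1], [0, 0, 0], 0.9],
    [[0, 0, 2], [0, 0, 0], 0.9],
    [[0, 0, 2], [0, 0, 0], 0.9]
  ]
}}

```text
clock: 39.92
tcp_pos: [0.5322, 0.1263, 0.0753]
orientation: [-0.0, 0.601, 0.799, -0.0]
wrist_force: [-0.3, -0.4, -1.2]
finger_gap: 0.021
grip_force: 34.3
```

Request:
{"api": "move_arm", "payload": {
  "targets": [
    [[0, 0, 0.5], [0, 0, 0], 0.9],
    [[0, 0, 1], [0, 0, 0], 0.9],
    [[0, 0, 1], [0, 0, 0], 0.9]
  ]
}}

```text
clock: 40.3
tcp_pos: [0.5323, 0.1263, 0.0743]
orientation: [0.0, 0.601, 0.799, -0.0]
wrist_force: [0.1, -0.8, -1.3]
finger_gap: 0.0208
grip_force: 34.3
```

Request:
{"api": "move_arm", "payload": {
  "targets": [
    [[0, 0, 0.5], [0, 0, 0], 0.9],
    [[0, 0, 0.5], [0, 0, 0], 0.9]
  ]
}}

```text
clock: 40.55
tcp_pos: [0.5323, 0.1263, 0.0738]
orientation: [0.0, 0.601, 0.799, -0.0]
wrist_force: [0.1, 0.3, -0.4]
finger_gap: 0.0206
grip_force: 34.3
```

Request:
{"api": "move_arm", "payload": {
  "targets": [
    [[0, 0, 0.5], [0, 0, 0], 0.9],
    [[0, 0, 0.5], [0, 0, 0], 0.9],
    [[0, 0, 0.5], [0, 0, 0], 0.9]
  ]
}}

```text
clock: 40.92
tcp_pos: [0.5324, 0.1263, 0.0736]
orientation: [0.0, 0.601, 0.799, 0.0]
wrist_force: [-0.6, -0.0, 0.7]
finger_gap: 0.0209
grip_force: 34.5
```

Request:
{"api": "move_arm", "payload": {
  "targets": [
    [[0, 0, 0.5], [0, 0, 0], 0.9],
    [[0, 0, 0.5], [0, 0, 0], 0.9],
    [[0, 0, 0.5], [0, 0, 0], 0.9]
  ]
}}

```text
clock: 41.3
tcp_pos: [0.5326, 0.1263, 0.0734]
orientation: [0.0, 0.601, 0.799, 0.0]
wrist_force: [-1.0, -0.9, 5.1]
finger_gap: 0.0207
grip_force: 34.9
```

Request:
{"api": "move_arm", "payload": {
  "targets": [
    [[0, 0, 0], [0, 0, 0], 0.3],
    [[0, 0, 0], [0, 0, 0], 0],
    [[0, 0, -2], [0, 0, 0], 0],
    [[0, 0, -30], [0, 0, 0], 0],
    [[0, 0, -80], [0, 0, 0], 0]
  ],
  "squeeze": 20
}}

```text
clock: 41.92
tcp_pos: [0.5306, 0.1262, 0.1517]
orientation: [-0.002, 0.601, 0.799, -0.002]
wrist_force: [0.7, -0.5, -0.1]
finger_gap: 0.0426
grip_force: 0.0
```

Request:
{"api": "move_arm", "payload": {
  "targets": [
    [[0, 0, -50], [0, 0, 0], -1],
    [[0, 0, -80], [0, 0, 0], -1],
    [[0, 0, -80], [0, 0, 0], -1],
    [[0, 0, -80], [0, 0, 0], -1]
  ]
}}

```text
clock: 42.42
tcp_pos: [0.5319, 0.1263, 0.232]
orientation: [-0.0, 0.601, 0.799, -0.0]
wrist_force: [0.8, -0.1, 0.9]
finger_gap: 0.0853
grip_force: 0.0
```

```bash
python3 - <<'E'
from look import *
st,w,E,o=look(['lid'],'w11.png',z=.096,near=dict(lid=(.533,.126)))
print(st['tcp_pos'],tyaw(st))
s=shot('side');print(fit('lid',s,cam(s),z=.096,near=(.533,.126)),fit('jar',s,cam(s),z=.035,near=(.533,.126)))
u,v=proj([[.533,.155,.06]],s,cam(s))[0].astype(int)
cv2.imwrite('pics/s11.png',cv2.resize(s['pixels'][v-50:v+50,u-65:u+65],(650,500),interpolation=cv2.INTER_CUBIC)[:,:,::-1])
E
```

```text
lid [ 0.5315  0.127  -0.07    0.9634  0.59  ]
[0.53189428 0.12633147 0.23195257] 1.8527603354652613
[0.529  0.1263 0.     0.9238 0.77  ] [0.5309 0.122  0.     0.5734 0.96  ]
```

View pics/s11.png

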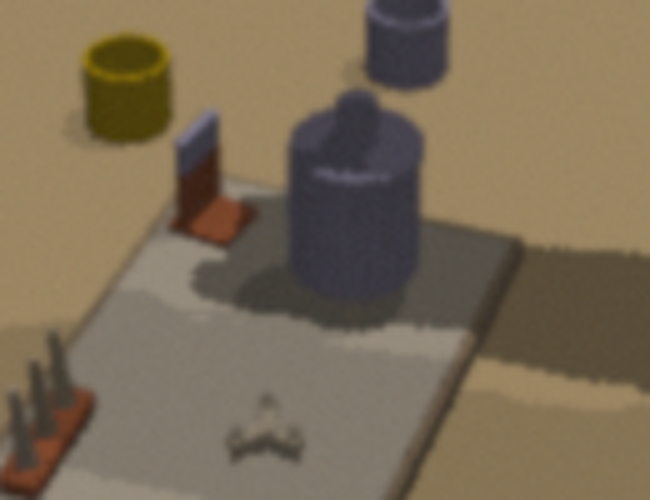

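The lid is seated on the upright jar at (355,200) in the crop, with the tile and cones undisturbed and the small stilt at (265,430). Cup next.

Request:
{"api": "move_arm", "payload": {
  "targets": [
    [[-55, -8, 0], [0, 0, 0], -1],
    [[-110, -16, 0], [0, 0, 0], -1],
    [[-165, -25, 15], [0, 0, 0], -1],
    [[-206, -32, 32], [0, 0, 0], -1],
    [[-206, -32, 32], [0, 0, 0], -1]
  ]
}}

```text
clock: 43.3
tcp_pos: [0.5579, -0.083, 0.1985]
orientation: [-0.002, 0.603, 0.798, -0.001]
wrist_force: [-0.4, 0.2, 0.2]
finger_gap: 0.085
grip_force: 0.0
```

Request:
{"api": "move_arm", "payload": {
  "targets": [
    [[0, 0, 0], [0, 0, 0], -1],
    [[0, 0, 0], [0, 0, 0], -1]
  ]
}}

```text
clock: 43.55
tcp_pos: [0.559, -0.0793, 0.2014]
orientation: [0.0, 0.6, 0.8, 0.0]
wrist_force: [0.3, -0.0, 0.4]
finger_gap: 0.0855
grip_force: 0.0
```

```bash
python3 jl.py cup 0 .5665 -.107 -.028
```

```text
cup [ 0.5663 -0.1064 -0.07    0.9305  0.74  ]
[ 0.55904225 -0.07933283  0.20138095] 1.8542846370388046 ([-27.9, -0.9, 229.5], [0.0, 0.0, 0.01])
```

Request:
{"api": "move_arm", "payload": {
  "targets": [
    [[-14, -1, 50], [0, 0, 0], -1],
    [[-27, -1, 100], [0, 0, 0], -1],
    [[-27, -1, 150], [0, 0, 0], -1],
    [[-27, -1, 160], [0, 0, 0], -1],
    [[-27, -1, 160], [0, 0, 0], -1]
  ]
}}

```text
clock: 44.28
tcp_pos: [0.5657, -0.1061, 0.0415]
orientation: [-0.0, 0.6, 0.8, -0.0]
wrist_force: [0.3, -0.2, 0.2]
finger_gap: 0.0851
grip_force: 0.0
```

```bash
python3 -c "
from h import *
print(env.get_state()['qvel'].round(3),go((.5664,-.1067,-.028),1.852))"
```

```text
[-0.002 -0.028  0.042  0.008 -0.001  0.001] ([-0.8, 0.5, 69.5], [-0.0, -0.0, 0.01])
```

Request:
{"api": "move_arm", "payload": {
  "targets": [
    [[-1, 0, 25], [0, 0, 0], -1],
    [[-1, 0, 50], [0, 0, 0], -1],
    [[-1, 0, 64], [0, 0, 0], -1],
    [[-1, 0, 69], [0, 0, 0], -1],
    [[-1, 0, 69], [0, 0, 0], -0.6]
  ],
  "squeeze": 30
}}

```text
clock: 44.9
tcp_pos: [0.5665, -0.1077, -0.0272]
orientation: [0.001, 0.601, 0.8, 0.0]
wrist_force: [-0.1, -0.9, 0.2]
finger_gap: 0.0697
grip_force: 0.0
```

Request:
{"api": "move_arm", "payload": {
  "targets": [
    [[0, 0, 0], [0, 0, 0], -0.2],
    [[0, 0, 0], [0, 0, 0], 0.3],
    [[0, 0, 0], [0, 0, 0], 0.4],
    [[0, 0, 0], [0, 0, 0], 0.4],
    [[0, 0, 0], [0, 0, 0], 0.4]
  ]
}}

```text
clock: 45.52
tcp_pos: [0.5667, -0.1079, -0.0269]
orientation: [0.001, 0.601, 0.799, 0.0]
wrist_force: [-0.5, -0.2, 5.6]
finger_gap: 0.0494
grip_force: 31.2
```

Request:
{"api": "move_arm", "payload": {
  "targets": [
    [[0, 0, -5], [0, 0, 0], 0.4],
    [[0, 0, -25], [0, 0, 0], 0.4],
    [[0, 0, -75], [0, 0, 0], 0.4],
    [[0, 0, -130], [0, 0, 0], 0.4],
    [[0, 0, -185], [0, 0, 0], 0.4]
  ]
}}

```text
clock: 46.15
tcp_pos: [0.5651, -0.1074, 0.1584]
orientation: [-0.0, 0.601, 0.799, -0.0]
wrist_force: [0.7, -0.6, -1.7]
finger_gap: 0.0492
grip_force: 31.6
```

Request:
{"api": "move_arm", "payload": {
  "targets": [
    [[30, 6, 0], [0, 0, 0], 0.4],
    [[80, 17, 0], [0, 0, 0], 0.4],
    [[130, 28, 0], [0, 0, 0], 0.4],
    [[180, 38, 0], [0, 0, 0], 0.4],
    [[230, 49, 0], [0, 0, 0], 0.4]
  ]
}}

```text
clock: 46.78
tcp_pos: [0.5481, 0.1284, 0.1568]
orientation: [-0.0, 0.601, 0.799, -0.0]
wrist_force: [0.4, 0.5, -1.0]
finger_gap: 0.0492
grip_force: 31.6
```

Request:
{"api": "move_arm", "payload": {
  "targets": [
    [[50, 11, 0], [0, 0, 0], 0.4],
    [[95, 20, 0], [0, 0, 0], 0.4],
    [[116, 24, 0], [0, 0, 0], 0.4],
    [[116, 24, 0], [0, 0, 0], 0.4],
    [[116, 24, 0], [0, 0, 0], 0.4]
  ]
}}

```text
clock: 47.4
tcp_pos: [0.5396, 0.244, 0.1567]
orientation: [0.0, 0.601, 0.799, -0.0]
wrist_force: [-0.1, -0.0, -0.9]
finger_gap: 0.0496
grip_force: 31.7
```

```bash
python3 -c "
from h import *
st=env.get_state();print(st['qvel'].round(3),st['tcp_pos'],st['wrist_force'],st['finger_gap'],go((.541,.2454,.0081),1.852))"
```

```text
[-0.017 -0.003 -0.002  0.     0.     0.001] [0.53960553 0.2439585  0.15669464] [-0.0857924  -0.01453144 -0.90525527] 0.04961952310273884 ([1.1, 1.8, 148.6], [-0.0, 0.0, -0.0])
```

Request:
{"api": "move_arm", "payload": {
  "targets": [
    [[1, 2, 40], [0, 0, 0], 0.4],
    [[1, 2, 80], [0, 0, 0], 0.4],
    [[1, 2, 115], [0, 0, 0], 0.4],
    [[1, 2, 135], [0, 0, 0], 0.4],
    [[1, 2, 138], [0, 0, 0], 0.4]
  ]
}}

```text
clock: 48.02
tcp_pos: [0.5401, 0.2445, 0.0173]
orientation: [-0.001, 0.602, 0.799, -0.002]
wrist_force: [-0.8, -0.4, -1.1]
finger_gap: 0.0496
grip_force: 31.6
```

Request:
{"api": "move_arm", "payload": {
  "targets": [
    [[0, 0, 2], [0, 0, 0], 0.4],
    [[0, 0, 4], [0, 0, 0], 0.4],
    [[0, 0, 6], [0, 0, 0], 0.4],
    [[0, 0, 7], [0, 0, 0], 0.4],
    [[0, 0, 7], [0, 0, 0], 0.4]
  ]
}}

```text
clock: 48.65
tcp_pos: [0.5412, 0.2467, 0.012]
orientation: [0.0, 0.601, 0.8, 0.0]
wrist_force: [-0.0, -0.2, -0.6]
finger_gap: 0.0495
grip_force: 31.6
```

```bash
python3 -c "
from h import *
print(go((.541,.2454,.0081),1.852))"
```

```text
([-1.2, -0.5, 3.9], [0.0, 0.0, 0.01])
```

Request:
{"api": "move_arm", "payload": {
  "targets": [
    [[-1, 0, 1], [0, 0, 0], 0.4],
    [[-1, 0, 2], [0, 0, 0], 0.4],
    [[-1, 0, 3], [0, 0, 0], 0.4],
    [[-1, 0, 3], [0, 0, 0], 0.4]
  ]
}}

```text
clock: 49.15
tcp_pos: [0.5414, 0.2456, 0.0087]
orientation: [-0.0, 0.601, 0.799, -0.0]
wrist_force: [-0.3, 0.5, -1.3]
finger_gap: 0.0496
grip_force: 31.6
```

Request:
{"api": "move_arm", "payload": {
  "targets": [
    [[0, 0, 0.5], [0, 0, 0], 0.4],
    [[0, 0, 1], [0, 0, 0], 0.4],
    [[0, 0, 1], [0, 0, 0], 0.4]
  ]
}}

```text
clock: 49.52
tcp_pos: [0.5415, 0.2456, 0.0079]
orientation: [0.0, 0.601, 0.799, 0.0]
wrist_force: [0.0, 0.5, -1.1]
finger_gap: 0.0494
grip_force: 31.7
```

Request:
{"api": "move_arm", "payload": {
  "targets": [
    [[0, 0, 0.5], [0, 0, 0], 0.4],
    [[0, 0, 0.5], [0, 0, 0], 0.4],
    [[0, 0, 0.5], [0, 0, 0], 0.4]
  ]
}}

```text
clock: 49.9
tcp_pos: [0.5416, 0.2456, 0.0077]
orientation: [0.0, 0.601, 0.799, 0.0]
wrist_force: [-1.3, -0.5, 2.1]
finger_gap: 0.0493
grip_force: 31.9
```

Contact. Release and check.

Request:
{"api": "move_arm", "payload": {
  "targets": [
    [[0, 0, 0], [0, 0, 0], -0.3],
    [[0, 0, 0], [0, 0, 0], -0.7],
    [[0, 0, 0], [0, 0, 0], -1],
    [[0, 0, 0], [0, 0, 0], -1],
    [[0, 0, -15], [0, 0, 0], -1]
  ],
  "squeeze": 20
}}

```text
clock: 50.52
tcp_pos: [0.5402, 0.2452, 0.0217]
orientation: [-0.001, 0.601, 0.799, -0.001]
wrist_force: [-0.8, -0.1, -0.1]
finger_gap: 0.0853
grip_force: 0.0
```

Request:
{"api": "move_arm", "payload": {
  "targets": [
    [[0, 0, -50], [0, 0, 0], -1],
    [[0, 0, -110], [0, 0, 0], -1],
    [[0, 0, -170], [0, 0, 0], -1],
    [[0, 0, -230], [0, 0, 0], -1],
    [[0, 0, -230], [0, 0, 0], -1]
  ]
}}

```text
clock: 51.15
tcp_pos: [0.5442, 0.2465, 0.2597]
orientation: [0.004, 0.601, 0.799, 0.005]
wrist_force: [0.1, -0.1, -0.7]
finger_gap: 0.0852
grip_force: 0.0
```

```bash
python3 - <<'E'
from look import *
st,w,E,o=look(['cup'],'w12.png',z=.035,near=dict(cup=(.541,.2466)))
look(['jar'],z=.035,near=dict(jar=(.533,.126)));look(['lid'],z=.096,near=dict(lid=(.533,.126)))
s=shot('side')
u,v=proj([[.54,.19,.06]],s,cam(s))[0].astype(int)
a=cv2.resize(s['pixels'][v-50:v+50,u-65:u+65],(600,460),interpolation=cv2.INTER_CUBIC)
cv2.imwrite('pics/f1.png',a[:,:,::-1]); print(env.get_state()['clock'])
E
```

```text
cup [ 0.5407  0.2461 -0.07    0.9352  0.56  ]
jar [ 0.5334  0.159  -0.07    0.2586  0.87  ]
lid [ 0.5318  0.1262 -0.07    0.9353  0.78  ]
51.5
```

View pics/f1.png

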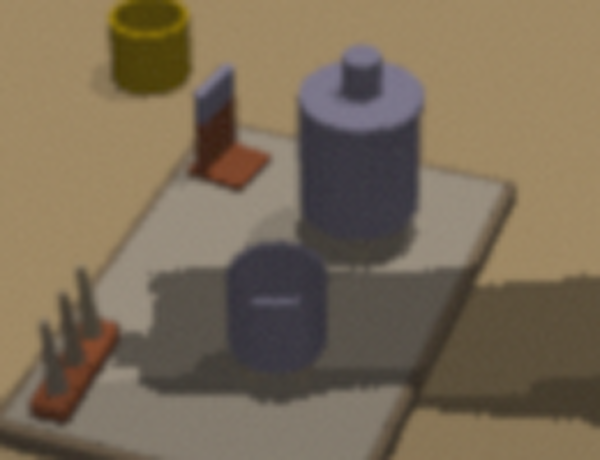

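The final side crop shows the lidded jar at (360,150) and the cup at (277,305), both upright on their stilts and wide apart. The tile and cones are untouched. The cup's fitted position (0.5407, 0.2461) matches its stilt, and the lid's matches the jar. The later jar fit was poor because the lid hides its mouth, so I'm relying on the earlier one. Handing in.

```bash
python3 -c "
from h import *
print(env.hand_in())"
```

```text
the job is handed in; nothing more can be done
None
```

The kiln shelf is loaded and handed in at about 52 s: lidded jar on the large stilt on the tile's half, cup on the small stilt on the cones' half, everything set down gently and tile and cones untouched in the last view; the judge's verdict was not shown.

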